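Lock a sample rack into the rocking mixer

TASK

Load the sample rack with the five capped tubes into the rocking mixer: carry it upright to the open half of the mixer's platform and set it down there with its rounded nose towards the dark retaining block. Then slide it in under the block's lips and against its sprung buffer until the side latch clicks into the notch of the rack's foot, and let go. Find the block's exact setting by feel: push gently, go no further once it has latched, and leave everything else on the bench where it is.

Things in the scene. Friction and masses are not known exactly. Their poses are not given: they have to be found in the camera images.
- rack: Grey plastic five-place rack with five white-capped tubes, about 0.22 kg, upright on the bench in front of and right of the mixer. 120 mm long (y, +y to its rounded nose), 52 mm high, 67 with caps. Body 22 mm wide (x), to be gripped across 10 to 52 mm above the underside. Foot flange 34 mm wide, 6 mm thick, all along the bottom. Origin: centre of the underside.
- rack_nose (a point): Tip of the rack's nose at its underside, 60 mm ahead (+y) of the rack's origin. The foot ends here in a half circle of 17 mm radius. Each side of the foot has a notch 15 mm long and 6 mm deep, 31.5 to 46.5 mm behind this tip. Axes as the rack's.
- rack_tail (a point): Middle of the rack's square tail face at its underside, 60 mm behind (-y) the rack's origin; the flat face above it is 22 mm wide and 52 mm high. Axes as the rack's.
- mixer: Low rocking mixer, fixed on the bench, standing still: white housing, panel on its -x side, grey platform 130 (x) by 320 mm (y), its top 54 mm above the bench. Origin: centre of the underside, at bench height. The rack's lane runs along +y at x = 0: loading bay at y < 0, dark steel retaining block at y > 0. Rack and block are to be spared forces over 25 N.
- bay (a point): Middle of the open loading bay, on the platform's top: mixer x = 0, y = -75 mm, z = 54 mm. On either side of the lane a guide strip 5 mm high, the two 44 mm apart, from y = -145 to 20 mm. Axes as the mixer's.
- mouth (a point): Where the block's lips begin by the drawing, on the platform: mixer y = 51.5 mm. Two rails 36 mm apart carry lips 26 mm apart, their undersides 8 mm and tops 12 mm above the platform, from here to the end of the block. Flared guides 8 mm high, beginning 25 mm before the lips, 50 mm apart, lead in. Axes as the mixer's.
- home (a point): On the platform at mixer y = 130 mm: by the drawing, where the nose tip is when the rack is home, latched and held against the buffer. Fixed to the mixer; but the block is bolted through slots, so rails, buffer and latch together really sit up to 6 mm either way along the lane and 3 mm either way across it, which no reading shows. Axes as the mixer's.
- empty_rack: A second rack of the same make without tubes, to the left; stays where it is. Origin as the rack's.
- bottle: White reagent bottle, 62 mm across, 130 mm high, to the left of the mixer; bystander. Origin: centre of the underside.
- jar: Clear specimen jar with white lid, 54 mm across, 62 mm high, right of the mixer; bystander. Origin: centre of the underside.
- marker: Marker pen lying flat, 105 mm long (its y), 16 mm thick, in front of the mixer; bystander. Origin: centre of its underside.
- timer: Flat white bench timer, 50 x 70 x 18 mm; bystander. Origin: centre of the underside.
- dish: Clear dish 100 x 150 x 32 mm with spare tubes, far right; bystander. Origin: centre of the underside.
- latch (a joint): Spring latch bolt with rounded lead, in the block's +x rail. Value: how far it is pressed back (m): 0 when free, 3 to 6 mm while the flank of the foot slides past, under 1.5 mm again once it has dropped into the notch of a rack that is home, which it then holds. Sliding past it takes up to about 8 N along the lane.
- buffer (a joint): Sprung rubber pad at the end of the lane, 20 mm wide. Value: how far it is pressed in (m), 0 when free; 4 N to start it, 2.5 N per mm more. The nose meets it about 4 mm before home; the latch drops when it is pressed in about 3.7 mm (13 N) and it then holds the rack against the latch. It must not be squeezed by more than 6.5 mm (20 N).
Things that resemble listed ones, but are neither listed nor needed, are in the scene too. What is shaped like the rack but orange or yellow is not meant.

How it is judged:
By the outcome, as a careful person would: the job done as asked, in the order asked, and still so for the second after the job is handed in, with the robot touching nothing.
It also fails if it takes over 58 s, if anything falls off the work surface, if the arm or the gripper's body presses on something with over 40 N, if the wrist force passes 120 N, or if a joint passes its speed limit or range.

ROBOT

A 6-joint arm with a two-finger parallel gripper is mounted at the origin on the work surface. World frame = base frame: x ahead of the robot, y to its left, z up, the work surface at z = 0. Lengths are in m, angles in rad, forces in N, time in s.
With the tool pointing down it reaches from about 0.25 to 0.725 m from the base axis. Payload 9.7 kg.
Tool frame: the origin (TCP) lies midway between the tips of the shut fingers; the grasp point (between the pads) lies hold_point_z behind it (hold_point_z is the distance from the TCP to the grasp point, in m); z points along the fingers, y is the direction in which the jaws open and shut (so a half turn about z gives the same grasp; the last joint's range is limited). The gripper opens to 85 mm and grips with 20 to 120 N. Pads are 22 mm wide; open, the fingers measure 114 mm over their backs; the gripper's body (76 mm by 85 mm) begins 54 mm behind the grasp point. The pads swing forward as they close: fully open they stand 13 mm farther back than shut.
Start: joints at [-1.22, 0.087, 0.176, 1.66, 0, 1.571], TCP at [0.189, -0.517, 0.202] pointing down, gripper open.
Joint ranges: [-3.13, 3.13], [-0.85, 1.81], [-1.15, 1.24], [-2.2, 2.28], [-1.44, 1.52], [-3.14, 3.14]. Speed limits (rad/s): [2.22, 2.22, 2.57, 3.14, 3.14, 3.14].

INTERFACE

Orientations are given as a unit quaternion [x, y, z, w].
In Python, from plant import sense, grab_frame, hand_in, hold_point_z gives the robot as it stands.
- The arm moves only by the tool step_arm, never from a script. Its argument "targets" is a list of rows, each an object of numbers: "hand": the opening, from 0 (shut) to 1 (fully open); "tx", "ty", "tz": the shift along the world's x, y, z normalised to -1 to 1, where 1 is 0.05 m; "turn": the turn about the world's z normalised to -1 to 1, where 1 is 360 degrees. A call has exactly 5 rows; each row shifts and turns the commanded pose from where the row before left it; what a row does not reach is not made up. A row lasts 1/10 s, in which the tool goes at most 50 mm and 8.59 degrees, less where a joint would pass 70% of its speed; a pose out of reach is approached as far as the arm can. A call with a number of a shift or a turn outside -1 to 1 is refused whole. A call with a gripper value outside its range is refused whole. The fingers move at their own pace and stop on an object; "grip_force" is the grip in N (left out, the last holds). Time passes only in rows, so rows that do not move let the fingers close, or fill a call up. It gives the time, the measured TCP pose, the force and the opening at its end, in the units of the state.
- sense(): the state, without advancing time (a new reading comes with each control period).
- grab_frame(name): name is "scene" or "top" or "wrist"; returns a dict with "img" (400x640x3 uint8, red, green, blue), "fx", "fy", "cx", "cy" (pixels), "dist_coeffs" ([k1, k2, p1, p2, k3] as OpenCV has them; the pictures are not rectified), "pose" (4x4, takes a point from camera to world coordinates). Camera axes: x right, y up, looking along -z (the intrinsics and any distortion apply to the point x, -y, -z); pixel columns grow to the right and rows downward; lengths in m; the calibration is good to about 2 mm. A picture is of the moment at which its call begins. There is no depth.
- hand_in(): hands the job in, once; it reports no verdict.
The state is a dict: "time": time; "joint_pos": joint angles; "qd": joint speeds; "joint_efforts": joint torques, N m; "position": TCP position; "orientation": TCP orientation; "ft_force": force on the tool from outside, world axes, zero at the start; "torque": the same for the moment, N m; "opening": finger opening in m.
Only numpy, scipy, OpenCV 4.12 (cv2) and the standard library are available. Lean on these libraries where they do the work, as an engineer would, in place of code of your own. Each camera call takes 0.05 s, during which the arm holds its last target.

## Working session

There is one attempt and no reset: what is moved stays moved. The work goes in short steps, Python scripts to look and compute and a tool call to move; the robot and the scene stay as the last step left them, time stands still between calls to the robot, and variables do not carry over. Pictures are saved under pics/ and viewed, and the job is handed in when it is done.

Besides the shell and the picture viewer there is one more tool, called after "Emit:" as name(argument=value, ...), one argument or row to a line, values as JSON. step_arm: Moves the arm, as the interface text tells. Scaled input: -1 to 1 covers 0.05 m each way for a shift and 360 degrees each way for a turn. Its arguments: {"type":"object","properties":{"targets":{"type":"array"},"grip_force":{"type":"number"}},"required":["targets"]}

```bash
ls; mkdir -p pics; python3 - <<'E'
from plant import sense, grab_frame, hold_point_z
import cv2,pickle
print(sense()); print(hold_point_z)
for n in ["scene","top","wrist"]:
    f=grab_frame(n); pickle.dump(f,open(f"pics/{n}0.pkl","wb")); cv2.imwrite(f"pics/{n}0.png",f["img"][:,:,::-1])
    print(n,f["fx"],f["fy"],f["cx"],f["cy"],f["dist_coeffs"],f["pose"])
E
```

```text
pics
{'time': 0.0, 'joint_pos': array([-1.21997495e+00,  8.74501577e-02,  1.75120942e-01,  1.65976773e+00,
        6.69251639e-06,  1.57082494e+00]), 'qd': array([-1.11448558e-03,  1.00340117e-03, -1.02147985e-03,  6.17665877e-04,
       -3.02706041e-05,  5.30873619e-04]), 'joint_efforts': array([ 2.26601325e-03, -5.20400763e+01,  4.64794743e+01,  1.66205404e-02,
        7.41980762e-05, -1.07973602e-05]), 'position': array([ 0.18893129, -0.51625661,  0.20168176]), 'orientation': array([ 9.84657241e-01,  1.74498410e-01, -1.10201360e-04, -6.40912514e-04]), 'ft_force': array([ 1.23801003, -0.18790824, -0.73565159]), 'torque': array([-0.00959672, -0.0156586 ,  0.01403712]), 'opening': 0.08511036777062903}
0.0187
scene 486.6843968087634 486.6843968087634 325.7473097524005 193.06787330815877 [-0.08515286  0.          0.          0.          0.        ] [[ 0.22373689 -0.81523923  0.5341599   1.19918462]
 [ 0.97452419  0.19591014 -0.10918711 -0.20879892]
 [-0.01563373  0.54498093  0.83830268  1.17803714]
 [ 0.          0.          0.          1.        ]]
top 395.8621106636203 395.8621106636203 325.7082516369465 200.11562133607526 [-0.08200462  0.          0.          0.          0.        ] [[ 0.02003104  0.99010323 -0.13890413  0.37678908]
 [-0.99961556  0.01716925 -0.0217705  -0.05505057]
 [-0.01917016  0.13928682  0.99006651  1.04855305]
 [ 0.          0.          0.          1.        ]]
wrist 345.2434947421935 345.2434947421935 321.1927062475247 195.030851387904 [0.00657307 0.         0.         0.         0.        ] [[ 3.42605156e-01  9.02746902e-01  2.60134078e-01  2.54664283e-01]
 [-9.39479460e-01  3.29276890e-01  9.46312587e-02 -4.92222295e-01]
 [-2.28064517e-04 -2.76811780e-01  9.60924131e-01  3.72113466e-01]
 [ 0.00000000e+00  0.00000000e+00  0.00000000e+00  1.00000000e+00]]
```

View pics/scene0.png

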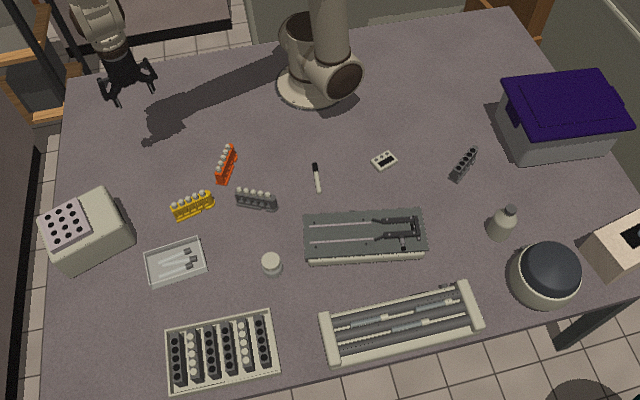

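View pics/top0.png

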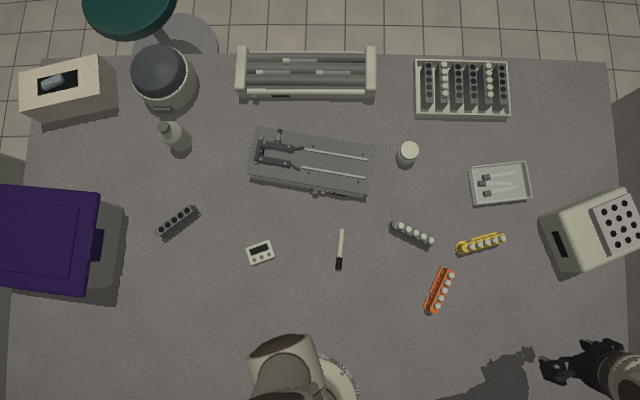

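View pics/wrist0.png

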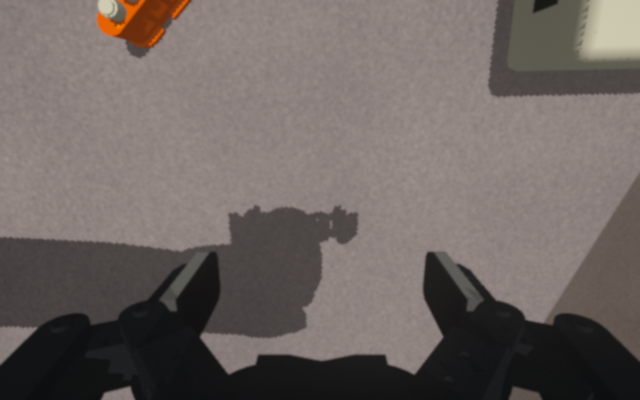

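The top view shows three capped racks: grey at (412,234), yellow at (481,243) and orange at (440,290). There is also a grey rack without tubes at (177,220). Only the grey one with white caps at (412,234) fits the description. The mixer is at (311,162), with its dark block on the left (+y). I'll confirm in enlarged crops.

```bash
python3 - <<'E'
import cv2
a=cv2.imread("pics/top0.png")
cv2.imwrite("pics/c_rack.png",cv2.resize(a[205:265,375:455],None,fx=9,fy=9,interpolation=cv2.INTER_CUBIC))
cv2.imwrite("pics/c_mix.png",cv2.resize(a[120:210,235:385],None,fx=5.3,fy=5.3,interpolation=cv2.INTER_CUBIC))
b=cv2.imread("pics/scene0.png")
cv2.imwrite("pics/c_mixs.png",cv2.resize(b[180:280,225:435],None,fx=3.8,fy=3.8,interpolation=cv2.INTER_CUBIC))
E
```

```text
(no output)
```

View pics/c_rack.png

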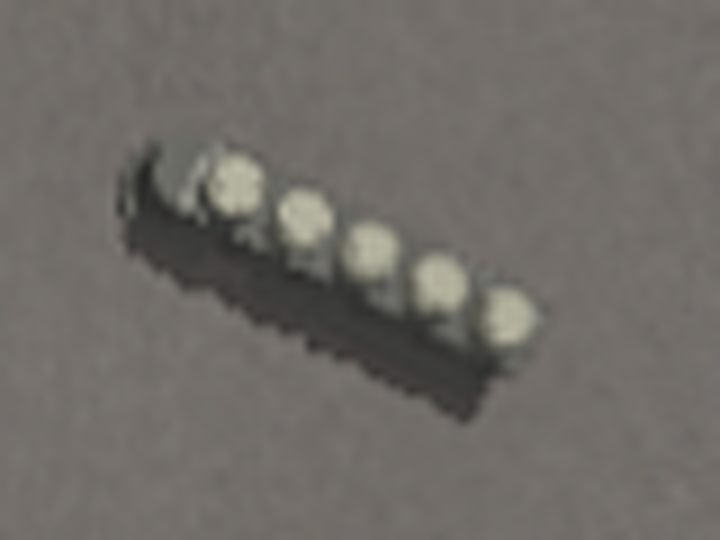

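View pics/c_mix.png

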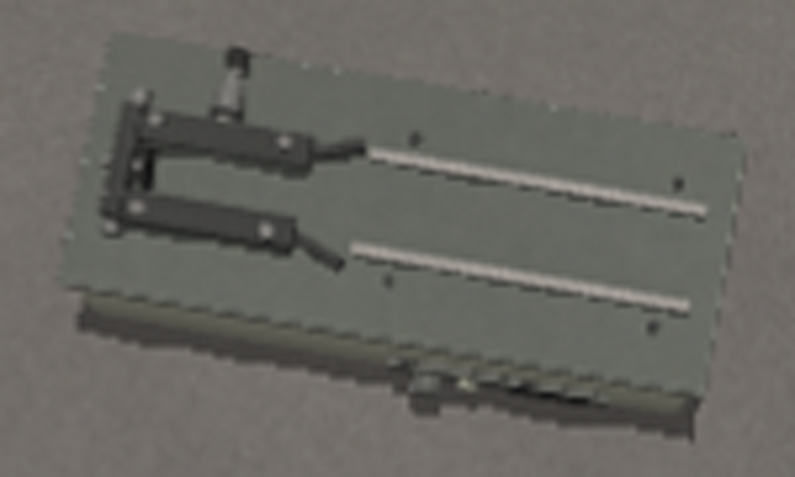

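View pics/c_mixs.png

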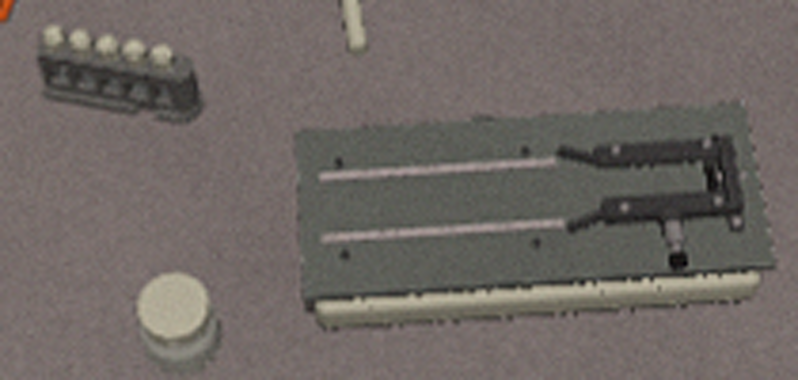

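The crops confirm the target: the grey rack with five white caps and its rounded nose to the left, towards world +y. The block is at the mixer's left end, and the latch knob is on the far (+x) rail.

```bash
cat > h.py <<'E'
import numpy as np,cv2,pickle
def ray(f,px):
    K=np.array([[f["fx"],0,f["cx"]],[0,f["fy"],f["cy"]],[0,0,1]])
    u=cv2.undistortPoints(np.array(px,float).reshape(-1,1,2),K,np.array(f["dist_coeffs"])).reshape(-1,2)
    d=np.c_[u[:,0],-u[:,1],-np.ones(len(u))]@np.array(f["pose"])[:3,:3].T
    return np.array(f["pose"])[:3,3],d
def onz(f,px,z):
    o,d=ray(f,px); return o+d*((z-o[2])/d[:,2])[:,None]
def proj(f,P):
    P=np.atleast_2d(P);T=np.linalg.inv(f["pose"]);c=P@T[:3,:3].T+T[:3,3]
    K=np.array([[f["fx"],0,f["cx"]],[0,f["fy"],f["cy"]],[0,0,1]])
    return cv2.projectPoints(np.c_[c[:,0],-c[:,1],-c[:,2]],np.zeros(3),np.zeros(3),K,np.array(f["dist_coeffs"]))[0].reshape(-1,2)
def cents(m,amin=3):
    n,l,s,c=cv2.connectedComponentsWithStats(m.astype(np.uint8))
    return [(s[i,4],c[i]) for i in range(1,n) if s[i,4]>=amin]
E
python3 - <<'E'
from h import *
for n,box in (("top",(205,265,375,445)),("scene",(180,215,225,285))):
    f=pickle.load(open(f"pics/{n}0.pkl","rb")); r0,r1,c0,c1=box
    im=f["img"][r0:r1,c0:c1].astype(int); m=(im.min(2)>155)
    cs=sorted([ (c+[c0,r0]).tolist() for a,c in cents(m,8)])
    print(n,np.round(cs,1).tolist())
    if cs:
        P=onz(f,cs,0.067 if n=="top" else .063); print(np.round(P,4).tolist())
        print("pitch",np.round(np.linalg.norm(np.diff(P[:,:2],axis=0),axis=1),4), "ang", np.degrees(np.arctan2(*(P[-1]-P[0])[1::-1])))
# platform
f=pickle.load(open("pics/top0.pkl","rb"));im=f["img"].astype(int)
sub=im[120:210,235:385]; print(im[150,350],im[150,400+30])
m=((sub[:,:,1]-sub[:,:,0])>3)
m=m&(sub.sum(2)>200)
m=cv2.morphologyEx(m.astype(np.uint8),cv2.MORPH_CLOSE,np.ones((15,15)))
ct=max(cv2.findContours(m,0,2)[0],key=cv2.contourArea)
r=cv2.minAreaRect(ct); b=cv2.boxPoints(r)+[235,120]; print(b)
P=onz(f,b,.054);print(np.round(P,4).tolist(), np.linalg.norm(np.diff(P,axis=0),axis=1)); print("ctr",P.mean(0))
# strips
g=f["img"][120:210,235:385].astype(int)
ms=(g.min(2)>140)
for a,c in cents(ms,15):print(a,c+[235,120])
E
```

```text
top [[401.0, 225.0], [408.4, 228.5], [416.0, 232.0], [423.5, 236.0]]
[[0.4554, -0.2216, 0.067], [0.447, -0.24, 0.067], [0.4386, -0.2588, 0.067], [0.429, -0.2773, 0.067]]
pitch [0.0202 0.0206 0.0209] ang -115.31100965284136
scene []
[103 106  99] [116 112 107]
[[246.29227829 173.08904648]
 [254.54900742 125.38348675]
 [375.27864075 146.27900314]
 [367.02191162 193.98456573]]
[[0.5832, 0.1733, 0.054], [0.7116, 0.1581, 0.054], [0.6592, -0.1587, 0.054], [0.5339, -0.1378, 0.054]] [0.12930476 0.32102323 0.1270799 ]
ctr [0.62198576 0.00871632 0.054     ]
68 [337.22058824 154.04411765]
66 [333.07575758 171.89393939]
```

Emit:
step_arm(
  targets=[
    {"hand": 1, "tx": 0.5, "ty": 0.52, "tz": 0, "turn": 0.0124},
    {"hand": 1, "tx": 0.5, "ty": 0.52, "tz": 0, "turn": 0.0124},
    {"hand": 1, "tx": 0.5, "ty": 0.52, "tz": 0, "turn": 0.0124},
    {"hand": 1, "tx": 0.5, "ty": 0.52, "tz": 0, "turn": 0.0124},
    {"hand": 1, "tx": 0.5, "ty": 0.52, "tz": 0, "turn": 0.0124},
  ],
  grip_force=40,
)

```text
time: 0.65
position: [0.3147, -0.3853, 0.2022]
orientation: [0.932, 0.363, -0.0, -0.0]
ft_force: [0.2, 0.5, -0.4]
opening: 0.0854
```

Emit:
step_arm(
  targets=[
    {"hand": 1, "tx": 0.5, "ty": 0.52, "tz": 0, "turn": 0.0124},
    {"hand": 1, "tx": 0.5, "ty": 0.52, "tz": 0, "turn": 0.0124},
    {"hand": 1, "tx": 0.5, "ty": 0.52, "tz": 0, "turn": 0.0124},
    {"hand": 1, "tx": 0.5, "ty": 0.52, "tz": 0, "turn": 0.0124},
    {"hand": 1, "tx": 0, "ty": 0, "tz": 0, "turn": 0.0124},
  ],
)

```text
time: 1.15
position: [0.4161, -0.2798, 0.202]
orientation: [0.843, 0.538, 0.0, -0.0]
ft_force: [-0.2, -0.5, 0.6]
opening: 0.0854
```

```bash
cat >> h.py <<'E'
def snap(n,name):
    from plant import grab_frame
    f=grab_frame(n); pickle.dump(f,open(f"pics/{name}.pkl","wb")); cv2.imwrite(f"pics/{name}.png",f["img"][:,:,::-1]); return f
E
python3 - <<'E'
from h import *
from plant import sense
snap("wrist","w1"); s=sense(); print(s["time"],s["position"],s["orientation"],s["ft_force"])
E
```

```text
1.2 [ 0.41511165 -0.28089629  0.2020102 ] [ 8.41663560e-01  5.40002162e-01 -5.80254336e-05 -3.36806833e-04] [ 0.20508454 -0.26850824 -0.19085067]
```

View pics/w1.png

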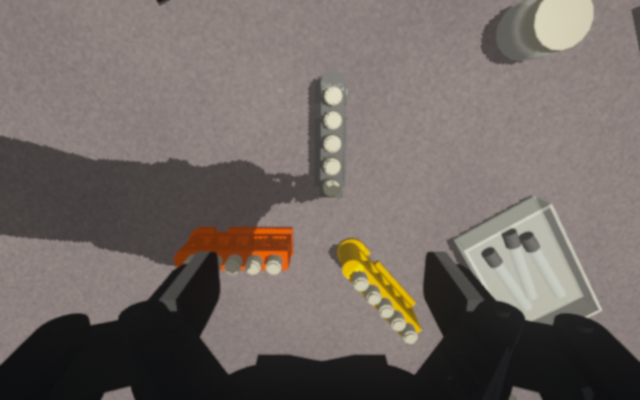

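The wrist view shows the grey rack upright in the image from (333,75), its nose, to (333,197), its tail. The caps run from (333,95) to (331,187). The yellow and orange racks and the dish are nearer the fingers.

```bash
python3 - <<'E'
from h import *
f=pickle.load(open("pics/w1.pkl","rb"))
im=f["img"][60:215,300:370].astype(int); m=im.min(2)>150
cs=sorted([(c+[300,60]).tolist() for a,c in cents(m,20)],key=lambda c:c[1]);print(np.round(cs,1).tolist())
P=onz(f,cs,.067);print(np.round(P,4).tolist(),np.linalg.norm(np.diff(P,axis=0),axis=1))
d=P[0]-P[-1];print("yaw nose dir",np.degrees(np.arctan2(d[1],d[0])))
print(proj(f,[[.415,-.281,.202]]))
cv2.imwrite("pics/c1.png",cv2.resize(f["img"][60:215,280:390,::-1],None,fx=3.8,fy=3.8,interpolation=cv2.INTER_CUBIC))
t=pickle.load(open("pics/top0.pkl","rb"))
print(np.round(proj(t,P),1).tolist())
E
```

```text
[[333.4, 95.1], [333.3, 119.9], [332.6, 143.5], [332.6, 166.6]]
[[0.455, -0.2202, 0.067], [0.4464, -0.2389, 0.067], [0.4374, -0.2573, 0.067], [0.4289, -0.2761, 0.067]] [0.02061509 0.02044746 0.0206809 ]
yaw nose dir 64.94904531652966
[[320.92953323 235.78490215]]
[[400.5, 225.1], [408.0, 228.8], [415.4, 232.5], [423.0, 236.1]]
```

View pics/c1.png

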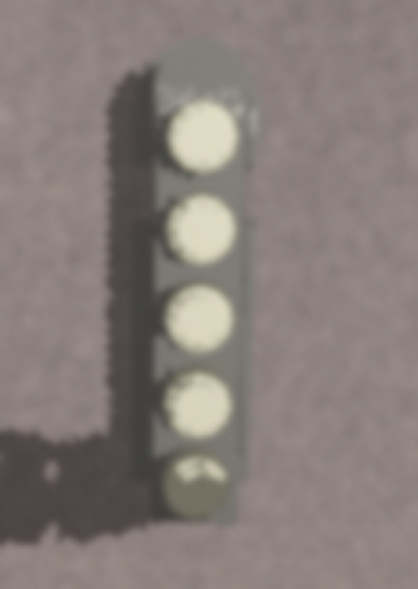

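```bash
python3 - <<'E'
from h import *
f=pickle.load(open("pics/w1.pkl","rb"))
print("cam",f["pose"][:3,3])
d=np.array([np.cos(np.radians(64.95)),np.sin(np.radians(64.95))])
c3=np.array([.4374,-.2573])
for p,zs in (((332.8,70),(0.052,.006)),((332.6,197.4),(.052,.006,0))):
    for z in zs:
        P=onz(f,[p],z)[0]; print(p,z,P.round(4),"along from cap3",((P[:2]-c3)@d).round(4))
E
```

```text
cam [ 0.44518582 -0.21602808  0.37239427]
(332.8, 70) 0.052 [ 0.4637 -0.201   0.052 ] along from cap3 0.0621
(332.8, 70) 0.006 [ 0.4663 -0.1989  0.006 ] along from cap3 0.0652
(332.6, 197.4) 0.052 [ 0.4155 -0.3067  0.052 ] along from cap3 -0.054
(332.6, 197.4) 0.006 [ 0.4113 -0.3197  0.006 ] along from cap3 -0.0676
(332.6, 197.4) 0 [ 0.4107 -0.3214  0.    ] along from cap3 -0.0694
```

Emit:
step_arm(
  targets=[
    {"hand": 1, "tx": 0.366, "ty": 0.304, "tz": -0.2, "turn": -0.0012},
    {"hand": 1, "tx": 0, "ty": 0, "tz": -0.5, "turn": 0},
    {"hand": 1, "tx": 0, "ty": 0, "tz": -0.5, "turn": 0},
    {"hand": 1, "tx": 0, "ty": 0, "tz": -0.5, "turn": 0},
    {"hand": 1, "tx": 0, "ty": 0, "tz": -0.5, "turn": 0},
  ],
)

```text
time: 1.7
position: [0.4318, -0.2675, 0.0912]
orientation: [0.847, 0.531, -0.0, -0.0]
ft_force: [0.3, -0.8, 0.4]
opening: 0.0852
```

```bash
python3 - <<'E'
from h import *
from plant import sense
snap("wrist","w2"); s=sense(); print(s["time"],s["position"],s["orientation"],s["ft_force"])
E
```

```text
1.75 [ 0.43031219 -0.26661959  0.08695661] [ 0.84720169  0.53126377 -0.00128366 -0.00254061] [ 0.31875204  0.84227736 -4.54277213]
```

View pics/w2.png

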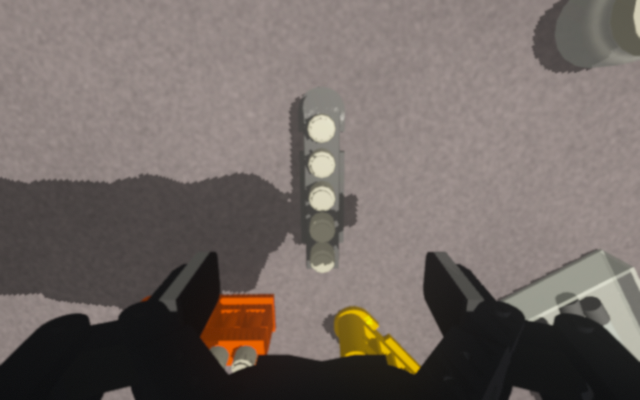

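The fingers straddle the rack, with the caps at column 321, midway between the pads. Now I descend and check the pose before closing.

Emit:
step_arm(
  targets=[
    {"hand": 1, "tx": 0, "ty": 0, "tz": -0.4, "turn": 0},
    {"hand": 1, "tx": 0, "ty": 0, "tz": -0.4, "turn": 0},
    {"hand": 1, "tx": 0, "ty": 0, "tz": -0.4, "turn": 0},
    {"hand": 1, "tx": 0, "ty": 0, "tz": -0.36, "turn": 0},
    {"hand": 1, "tx": 0, "ty": 0, "tz": 0, "turn": 0},
  ],
)

```text
time: 2.25
position: [0.4308, -0.2668, 0.0126]
orientation: [0.847, 0.531, -0.001, -0.002]
ft_force: [-0.3, -0.6, 0.4]
opening: 0.0854
```

```bash
python3 - <<'E'
from h import *
from plant import sense
f=snap("wrist","w3"); s=sense(); print(s["time"],s["position"],s["orientation"],s["ft_force"])
q=s["orientation"];print(np.degrees(2*np.arctan2(q[1],q[0])))
E
```

```text
2.3 [ 0.43152822 -0.26723009  0.01411113] [ 8.46990722e-01  5.31606856e-01 -4.40115084e-04 -8.21313163e-04] [ 0.71412639 -0.75795436 -0.25303803]
64.22820730529095
```

View pics/w3.png

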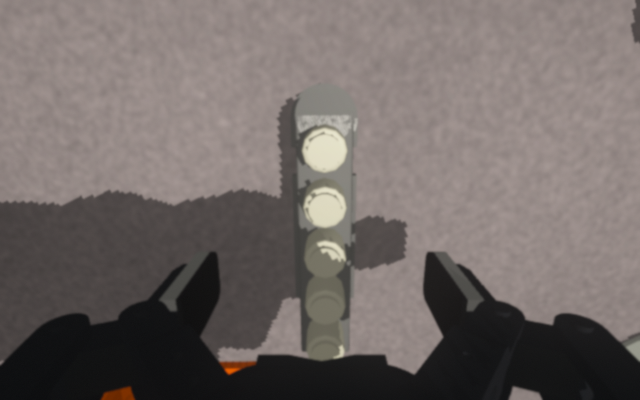

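Emit:
step_arm(
  targets=[
    {"hand": 1, "tx": 0.036, "ty": 0.03, "tz": 0, "turn": 0.002},
    {"hand": 0.5, "tx": 0, "ty": 0, "tz": 0, "turn": 0},
    {"hand": 0.2, "tx": 0, "ty": 0, "tz": 0, "turn": 0},
    {"hand": 0, "tx": 0, "ty": 0, "tz": 0, "turn": 0},
    {"hand": 0, "tx": 0, "ty": 0, "tz": 0, "turn": 0},
  ],
  grip_force=40,
)

```text
time: 2.8
position: [0.4343, -0.2658, 0.0147]
orientation: [0.843, 0.538, 0.0, 0.0]
ft_force: [-0.0, 0.4, 0.3]
opening: 0.0282
```

Emit:
step_arm(
  targets=[
    {"hand": 0, "tx": 0, "ty": 0, "tz": 0, "turn": 0},
    {"hand": 0, "tx": 0, "ty": 0, "tz": 0, "turn": 0},
    {"hand": 0, "tx": 0, "ty": 0, "tz": 0, "turn": 0},
    {"hand": 0, "tx": 0, "ty": 0, "tz": 0, "turn": 0},
    {"hand": 0, "tx": 0, "ty": 0, "tz": 0, "turn": 0},
  ],
)

```text
time: 3.3
position: [0.4341, -0.2659, 0.0147]
orientation: [0.843, 0.537, 0.0, 0.0]
ft_force: [-1.0, 0.9, 5.7]
opening: 0.0208
```

```bash
cat >> h.py <<'E'
def st():
    from plant import sense
    s=sense(); q=s["orientation"]; print("t",round(s["time"],2),"p",s["position"].round(4),"yaw",np.degrees(2*np.arctan2(q[1],q[0])).round(2),"F",s["ft_force"].round(2),"M",s["torque"].round(3),"op",round(s["opening"],4)); return s
E
python3 - <<'E'
from h import *
st()
E
```

```text
t 3.3 p [ 0.4341 -0.2659  0.0147] yaw 65.02 F [-1.01  0.95  5.74] M [ 0.195  0.384 -0.067] op 0.0208
```

```bash
python3 - <<'E'
from h import *
f=pickle.load(open("pics/top0.pkl","rb"))
g=f["img"][120:210,235:385].astype(int)
for a,c in [x for x in cents(g.min(2)>135,15)]:
    print(a,onz(f,[c+[235,120]],.059)[0].round(4))
ls=[]
lab=cv2.connectedComponentsWithStats((g.min(2)>135).astype(np.uint8))
for i in range(1,lab[0]):
    if lab[2][i,4]<15: continue
    ys,xs=np.nonzero(lab[1]==i); P=onz(f,np.c_[xs+235,ys+120],.059)[:,:2]
    vx,vy,_,_=cv2.fitLine(P.astype(np.float32),2,0,.01,.01).ravel(); c=P.mean(0); t=(P-c)@[vx,vy]
    print(c.round(4),np.degrees(np.arctan2(vy,vx)),t.min(),t.max())
E
```

```text
78 [ 0.6361 -0.0566  0.059 ]
88 [ 0.5884 -0.0531  0.059 ]
[ 0.6361 -0.0565] 80.90214 -0.08133577937430778 0.08065033526771999
[ 0.5884 -0.053 ] 80.86788 -0.07735258000682643 0.08348455921995557
```

Emit:
step_arm(
  targets=[
    {"hand": 0, "tx": 0, "ty": 0, "tz": 0.2, "turn": 0},
    {"hand": 0, "tx": 0, "ty": 0, "tz": 0.5, "turn": 0},
    {"hand": 0, "tx": 0, "ty": 0, "tz": 0.5, "turn": 0},
    {"hand": 0, "tx": 0, "ty": 0, "tz": 0.5, "turn": 0},
    {"hand": 0, "tx": 0, "ty": 0, "tz": 0.5, "turn": 0},
  ],
)

```text
time: 3.8
position: [0.4339, -0.2657, 0.1254]
orientation: [0.843, 0.538, -0.0, -0.0]
ft_force: [0.9, -0.5, -2.9]
opening: 0.0207
```

Emit:
step_arm(
  targets=[
    {"hand": 0, "tx": 0.4, "ty": 0.424, "tz": 0.3, "turn": 0.006},
    {"hand": 0, "tx": 0.6, "ty": 0.636, "tz": 0.1, "turn": 0.008},
    {"hand": 0, "tx": 0.6, "ty": 0.636, "tz": 0, "turn": 0.008},
    {"hand": 0, "tx": 0.6, "ty": 0.636, "tz": 0, "turn": 0.008},
    {"hand": 0, "tx": 0.6, "ty": 0.636, "tz": 0, "turn": 0.008},
  ],
)

```text
time: 4.3
position: [0.575, -0.116, 0.1445]
orientation: [0.773, 0.635, -0.0, -0.0]
ft_force: [0.5, -1.0, -2.6]
opening: 0.0206
```

Emit:
step_arm(
  targets=[
    {"hand": 0, "tx": 0.4, "ty": 0.424, "tz": 0, "turn": 0.006},
    {"hand": 0, "tx": 0.278, "ty": 0.29, "tz": 0, "turn": 0},
    {"hand": 0, "tx": 0, "ty": 0, "tz": 0, "turn": 0},
    {"hand": 0, "tx": 0, "ty": 0, "tz": 0, "turn": 0},
    {"hand": 0, "tx": 0, "ty": 0, "tz": 0, "turn": 0},
  ],
)

```text
time: 4.8
position: [0.6075, -0.0823, 0.1444]
orientation: [0.761, 0.648, -0.0, -0.0]
ft_force: [-0.1, -0.4, -1.5]
opening: 0.0203
```

```bash
python3 - <<'E'
from h import *
f=snap("wrist","w4");st()
E
```

```text
t 4.85 p [ 0.6074 -0.0825  0.1445] yaw 80.81 F [-0.25  0.83 -3.79] M [-0.044 -0.046 -0.03 ] op 0.021
```

View pics/w4.png

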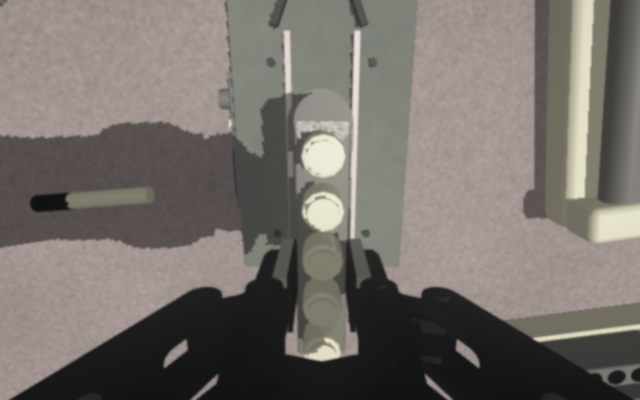

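Emit:
step_arm(
  targets=[
    {"hand": 0, "tx": 0.08, "ty": 0.494, "tz": 0, "turn": 0.0002},
    {"hand": 0, "tx": 0.08, "ty": 0.494, "tz": 0, "turn": 0},
    {"hand": 0, "tx": 0, "ty": 0, "tz": 0, "turn": 0},
    {"hand": 0, "tx": 0, "ty": 0, "tz": 0, "turn": 0},
    {"hand": 0, "tx": 0, "ty": 0, "tz": 0, "turn": 0},
  ],
)

```text
time: 5.35
position: [0.6158, -0.0333, 0.1446]
orientation: [0.761, 0.649, -0.0, 0.0]
ft_force: [0.3, 0.1, -2.1]
opening: 0.0208
```

```bash
python3 - <<'E'
from h import *
f=snap("wrist","w5");st()
cv2.imwrite("pics/c5.png",cv2.resize(f["img"][0:200,200:440,::-1],None,fx=3,fy=3,interpolation=cv2.INTER_CUBIC))
E
```

```text
t 5.4 p [ 0.6158 -0.0333  0.1446] yaw 80.88 F [ 0.35  0.29 -3.01] M [-0.044  0.039  0.013] op 0.0209
```

View pics/c5.png

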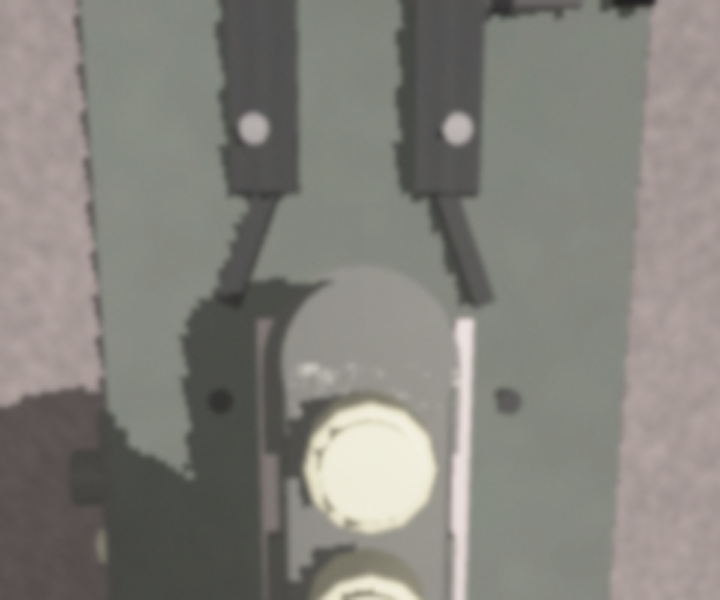

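The rails show at crop columns 228–298 and 412–480 with their front at row 192. The screw heads are at (254,128) and (458,128), and the strips at about 265 and 466. The block's midline is left of the strips' midline, so I'll turn these into positions.

```bash
python3 - <<'E'
from h import *
f=pickle.load(open("pics/w5.pkl","rb"))
m=np.array([.1585,.9874]);x=np.array([.9874,-.1585]);o=np.array([.6221,.0069])
C=lambda a,b:(200+(a+.5)/3-.5,(b+.5)/3-.5)
def mx(a,b,z):
    P=onz(f,[C(a,b)],z)[0][:2]-o; return (P@x*1e3).round(1),(P@m*1e3).round(1)
for n,a,b,z in [("scrL",254,128,.067),("scrR",458,128,.067),("lipL out",229,185,.066),("lipL in",298,185,.066),("lipR in",412,185,.066),("lipR out",480,185,.066),("lip front L",262,193,.066),("front R",446,193,.066),
 ("flareL tip",232,303,.062),("flareR tip",481,303,.062),("stripL end",265,320,.059),("stripR end",466,320,.059),("stripR b",460,540,.059),("stripL b",268,540,.059),("hole L",221,401,.054),("hole R",508,401,.054),("platL",106,500,.054),("platR",613,500,.054),("cap",370,468,.1965)]:
    print(n,mx(a,b,z))
E
```

```text
scrL (np.float64(-24.5), np.float64(63.2))
scrR (np.float64(20.5), np.float64(63.2))
lipL out (np.float64(-30.6), np.float64(51.6))
lipL in (np.float64(-15.1), np.float64(51.6))
lipR in (np.float64(10.6), np.float64(51.6))
lipR out (np.float64(25.8), np.float64(51.5))
lip front L (np.float64(-23.2), np.float64(49.9))
front R (np.float64(18.2), np.float64(49.9))
flareL tip (np.float64(-31.3), np.float64(26.0))
flareR tip (np.float64(27.3), np.float64(25.9))
stripL end (np.float64(-24.0), np.float64(22.0))
stripR end (np.float64(24.2), np.float64(21.9))
stripR b (np.float64(24.1), np.float64(-32.2))
stripL b (np.float64(-24.7), np.float64(-32.1))
hole L (np.float64(-35.9), np.float64(2.3))
hole R (np.float64(35.6), np.float64(2.2))
platL (np.float64(-66.3), np.float64(-22.7))
platR (np.float64(63.5), np.float64(-22.9))
cap (np.float64(0.3), np.float64(9.7))
```

Emit:
step_arm(
  targets=[
    {"hand": 0, "tx": -0.094, "ty": -0.43, "tz": 0, "turn": 0},
    {"hand": 0, "tx": -0.094, "ty": -0.43, "tz": 0, "turn": 0},
    {"hand": 0, "tx": 0, "ty": 0, "tz": -0.5, "turn": 0},
    {"hand": 0, "tx": 0, "ty": 0, "tz": -0.5, "turn": 0},
    {"hand": 0, "tx": 0, "ty": 0, "tz": -0.3, "turn": 0},
  ],
)

```text
time: 5.9
position: [0.6056, -0.0762, 0.0775]
orientation: [0.761, 0.649, -0.001, -0.001]
ft_force: [-0.9, -0.4, -2.3]
opening: 0.0207
```

Emit:
step_arm(
  targets=[
    {"hand": 0, "tx": 0, "ty": 0, "tz": -0.1, "turn": 0},
    {"hand": 0, "tx": 0, "ty": 0, "tz": 0, "turn": 0},
    {"hand": 0, "tx": 0, "ty": 0, "tz": 0, "turn": 0},
    {"hand": 0, "tx": 0, "ty": 0, "tz": 0, "turn": 0},
    {"hand": 0, "tx": 0, "ty": 0, "tz": 0, "turn": 0},
  ],
)

```text
time: 6.4
position: [0.6071, -0.0753, 0.0753]
orientation: [0.761, 0.649, 0.0, 0.001]
ft_force: [-0.2, -0.5, -2.4]
opening: 0.0205
```

```bash
python3 - <<'E'
from h import *
st();f=snap("wrist","w6");st()
E
```

```text
t 6.4 p [ 0.6071 -0.0753  0.0753] yaw 80.95 F [-0.22 -0.54 -2.39] M [-0.043 -0.01   0.018] op 0.0205
t 6.45 p [ 0.607  -0.0753  0.0752] yaw 80.95 F [-0.13  1.04 -2.77] M [-0.044  0.04   0.039] op 0.0207
```

View pics/w6.png

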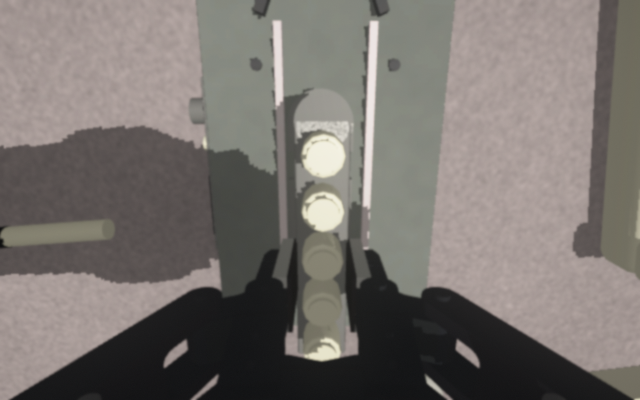

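Emit:
step_arm(
  targets=[
    {"hand": 0, "tx": -0.01, "ty": 0, "tz": -0.04, "turn": -0.0002},
    {"hand": 0, "tx": 0, "ty": 0, "tz": -0.04, "turn": 0},
    {"hand": 0, "tx": 0, "ty": 0, "tz": -0.02, "turn": 0},
    {"hand": 0, "tx": 0, "ty": 0, "tz": -0.01, "turn": 0},
    {"hand": 0, "tx": 0, "ty": 0, "tz": 0, "turn": 0},
  ],
)

```text
time: 6.95
position: [0.606, -0.0753, 0.0689]
orientation: [0.761, 0.649, -0.0, -0.0]
ft_force: [-0.4, -0.0, -1.5]
opening: 0.0205
```

Emit:
step_arm(
  targets=[
    {"hand": 0, "tx": 0, "ty": 0, "tz": -0.01, "turn": 0},
    {"hand": 0, "tx": 0, "ty": 0, "tz": 0, "turn": 0},
    {"hand": 0, "tx": 0, "ty": 0, "tz": -0.01, "turn": 0},
    {"hand": 0, "tx": 0, "ty": 0, "tz": 0, "turn": 0},
    {"hand": 0, "tx": 0, "ty": 0, "tz": 0, "turn": 0},
  ],
)

```text
time: 7.45
position: [0.6062, -0.0753, 0.0688]
orientation: [0.761, 0.649, 0.0, 0.0]
ft_force: [-3.1, -0.6, 6.9]
opening: 0.0207
```

Emit:
step_arm(
  targets=[
    {"hand": 0, "tx": 0, "ty": 0, "tz": 0.012, "turn": 0},
    {"hand": 0, "tx": 0.0317, "ty": 0.1975, "tz": 0, "turn": 0},
    {"hand": 0, "tx": 0.0317, "ty": 0.1975, "tz": 0, "turn": 0},
    {"hand": 0, "tx": 0.0317, "ty": 0.1975, "tz": 0, "turn": 0},
    {"hand": 0, "tx": 0, "ty": 0, "tz": 0, "turn": 0},
  ],
)

```text
time: 7.95
position: [0.6115, -0.0438, 0.0688]
orientation: [0.761, 0.649, 0.001, -0.0]
ft_force: [0.6, 2.2, 3.1]
opening: 0.0206
```

```bash
cat >>h.py <<'E'
def mix():
    s=st(); P=s["position"][:2]-[.6221,.0069]; m=np.array([.1585,.9874]);x=np.array([.9874,-.1585])
    F=s["ft_force"][:2]; print("mixer TCP x,y mm",(P@x*1e3).round(2),(P@m*1e3).round(2),"nose y(gripped)",(P@m*1e3+74.9).round(1),"F lane",(F@m).round(2),"F cross",(F@x).round(2))
E
python3 -c "
from h import *
mix()"
```

```text
t 7.95 p [ 0.6115 -0.0438  0.0688] yaw 80.97 F [0.55 2.25 3.14] M [ 0.587 -0.206 -0.014] op 0.0206
mixer TCP x,y mm -2.48 -51.72 nose y(gripped) 23.2 F lane 2.3 F cross 0.19
```

Emit:
step_arm(
  targets=[
    {"hand": 0, "tx": 0.0158, "ty": 0.0987, "tz": 0, "turn": -0.0002},
    {"hand": 0, "tx": 0.0158, "ty": 0.0987, "tz": 0, "turn": 0},
    {"hand": 0, "tx": 0.0158, "ty": 0.0987, "tz": 0, "turn": 0},
    {"hand": 0, "tx": 0.0158, "ty": 0.0987, "tz": 0, "turn": 0},
    {"hand": 0, "tx": 0, "ty": 0, "tz": 0, "turn": 0},
  ],
)

```text
time: 8.45
position: [0.6143, -0.0254, 0.0687]
orientation: [0.762, 0.648, 0.0, 0.0]
ft_force: [0.1, -2.0, 5.2]
opening: 0.0205
```

```bash
python3 -c "
from h import *
mix();f=snap('wrist','w7')
cv2.imwrite('pics/c7.png',cv2.resize(f['img'][0:200,200:440,::-1],None,fx=3,fy=3,interpolation=cv2.INTER_CUBIC))"
```

```text
t 8.45 p [ 0.6143 -0.0254  0.0687] yaw 80.81 F [ 0.06 -2.04  5.15] M [-0.328 -0.015 -0.062] op 0.0205
mixer TCP x,y mm -2.61 -33.1 nose y(gripped) 41.8 F lane -2.01 F cross 0.38
```

View pics/c7.png

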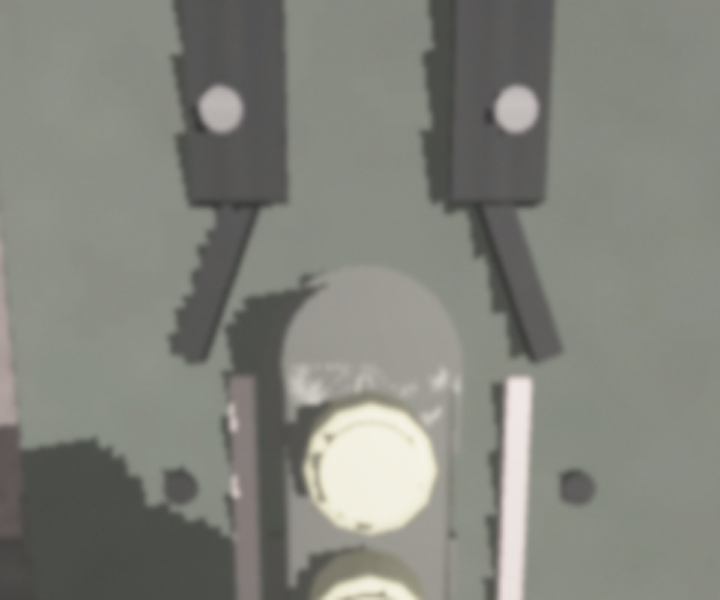

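The rack's midline (crop column 370) lies midway between the lips (288 and 452), so it is aligned. I'll continue gently.

Emit:
step_arm(
  targets=[
    {"hand": 0, "tx": 0.0127, "ty": 0.079, "tz": 0, "turn": 0},
    {"hand": 0, "tx": 0.0127, "ty": 0.079, "tz": 0, "turn": 0},
    {"hand": 0, "tx": 0.0127, "ty": 0.079, "tz": 0, "turn": 0},
    {"hand": 0, "tx": 0.0127, "ty": 0.079, "tz": 0, "turn": 0},
    {"hand": 0, "tx": 0, "ty": 0, "tz": 0, "turn": 0},
  ],
)

```text
time: 9.0
position: [0.6167, -0.0099, 0.0687]
orientation: [0.762, 0.648, 0.0, 0.0]
ft_force: [-0.6, -3.0, 5.8]
opening: 0.0208
```

```bash
python3 -c "
from h import *
mix()"
```

```text
t 9.0 p [ 0.6167 -0.0099  0.0687] yaw 80.79 F [-0.6  -2.95  5.76] M [-0.556 -0.031 -0.153] op 0.0208
mixer TCP x,y mm -2.66 -17.46 nose y(gripped) 57.4 F lane -3.01 F cross -0.12
```

Emit:
step_arm(
  targets=[
    {"hand": 0, "tx": 0.0127, "ty": 0.079, "tz": 0.006, "turn": 0},
    {"hand": 0, "tx": 0.0127, "ty": 0.079, "tz": 0, "turn": 0},
    {"hand": 0, "tx": 0.0127, "ty": 0.079, "tz": 0, "turn": 0},
    {"hand": 0, "tx": 0.0127, "ty": 0.079, "tz": 0, "turn": 0},
    {"hand": 0, "tx": 0, "ty": 0, "tz": 0, "turn": 0},
  ],
)

```text
time: 9.5
position: [0.6192, 0.0065, 0.0688]
orientation: [0.761, 0.648, 0.0, -0.0]
ft_force: [0.0, 0.1, 3.3]
opening: 0.0208
```

```bash
python3 -c "
from h import *
mix();f=snap('wrist','w8')
cv2.imwrite('pics/c8.png',cv2.resize(f['img'][0:200,200:440,::-1],None,fx=3,fy=3,interpolation=cv2.INTER_CUBIC))"
```

```text
t 9.5 p [0.6192 0.0065 0.0688] yaw 80.83 F [0.04 0.1  3.31] M [-0.28  -0.204 -0.109] op 0.0208
mixer TCP x,y mm -2.75 -0.88 nose y(gripped) 74.0 F lane 0.11 F cross 0.02
```

View pics/c8.png

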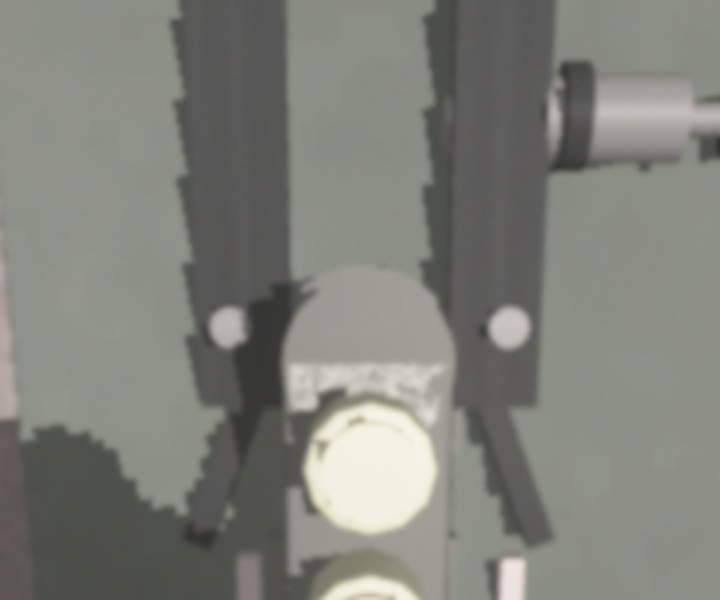

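The nose is in the lips with no side load. I'll let go here, so the fingertips don't crowd the block, and push from the tail.

Emit:
step_arm(
  targets=[
    {"hand": 0.4, "tx": 0, "ty": 0, "tz": 0, "turn": 0},
    {"hand": 0.6, "tx": 0, "ty": 0, "tz": 0, "turn": 0},
    {"hand": 0.8, "tx": 0, "ty": 0, "tz": 0, "turn": 0},
    {"hand": 0.8, "tx": 0, "ty": 0, "tz": 0, "turn": 0},
    {"hand": 0.8, "tx": 0, "ty": 0, "tz": 0, "turn": 0},
  ],
)

```text
time: 10.05
position: [0.619, 0.0057, 0.0687]
orientation: [0.762, 0.648, -0.0, -0.0]
ft_force: [0.0, -0.6, 0.1]
opening: 0.0682
```

Emit:
step_arm(
  targets=[
    {"hand": 0.8, "tx": 0, "ty": 0, "tz": 0.2, "turn": 0},
    {"hand": 0.8, "tx": 0, "ty": 0, "tz": 0.4, "turn": 0},
    {"hand": 0.8, "tx": 0, "ty": 0, "tz": 0.5, "turn": 0},
    {"hand": 0.8, "tx": 0, "ty": 0, "tz": 0.5, "turn": 0},
    {"hand": 0.8, "tx": 0, "ty": 0, "tz": 0.2, "turn": 0},
  ],
)

```text
time: 10.55
position: [0.62, 0.0057, 0.1623]
orientation: [0.762, 0.648, 0.002, 0.001]
ft_force: [-0.2, -0.5, 0.4]
opening: 0.0683
```

```bash
python3 -c "
from h import *
mix();f=snap('wrist','w9')"
```

```text
t 10.55 p [0.62   0.0057 0.1623] yaw 80.79 F [-0.24 -0.51  0.36] M [-0.034  0.031  0.04 ] op 0.0683
mixer TCP x,y mm -1.92 -1.55 nose y(gripped) 73.3 F lane -0.54 F cross -0.16
```

View pics/w9.png

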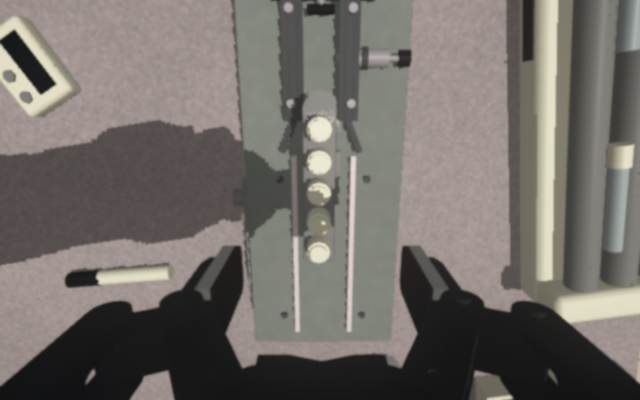

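Emit:
step_arm(
  targets=[
    {"hand": 0.4, "tx": -0.08, "ty": -0.48, "tz": 0, "turn": 0.0002},
    {"hand": 0, "tx": -0.08, "ty": -0.5, "tz": 0, "turn": 0},
    {"hand": 0, "tx": -0.08, "ty": -0.48, "tz": 0, "turn": 0},
    {"hand": 0, "tx": 0, "ty": 0, "tz": -0.3, "turn": 0},
    {"hand": 0, "tx": 0, "ty": 0, "tz": -0.3, "turn": 0},
  ],
)

```text
time: 11.1
position: [0.6069, -0.0682, 0.1278]
orientation: [0.762, 0.648, -0.0, -0.0]
ft_force: [-0.6, -0.6, -0.2]
opening: -0.0
```

```bash
python3 -c "
from h import *
mix();f=snap('wrist','w10')"
```

```text
t 11.1 p [ 0.6069 -0.0682  0.1278] yaw 80.79 F [-0.61 -0.6  -0.17] M [0.023 0.028 0.006] op -0.0
mixer TCP x,y mm -3.07 -76.59 nose y(gripped) -1.7 F lane -0.69 F cross -0.5
```

View pics/w10.png

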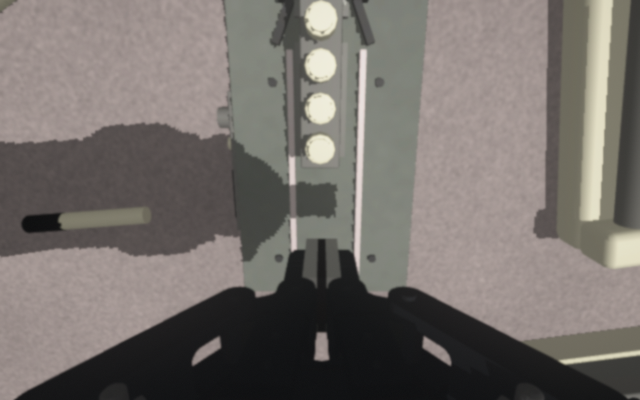

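The shut fingers (tip at row 240) are well behind the tail (row 167) and centred on the rack.

Emit:
step_arm(
  targets=[
    {"hand": 0, "tx": 0.008, "ty": 0, "tz": -0.4, "turn": 0},
    {"hand": 0, "tx": 0, "ty": 0, "tz": -0.4, "turn": 0},
    {"hand": 0, "tx": 0, "ty": 0, "tz": -0.4, "turn": 0},
    {"hand": 0, "tx": 0, "ty": 0, "tz": -0.1, "turn": 0},
    {"hand": 0, "tx": 0, "ty": 0, "tz": 0, "turn": 0},
  ],
)

```text
time: 11.65
position: [0.6068, -0.0672, 0.063]
orientation: [0.761, 0.649, -0.001, -0.001]
ft_force: [-0.5, 0.1, 0.7]
opening: 0.0002
```

```bash
python3 -c "
from h import *
mix();f=snap('wrist','w11')"
```

```text
t 11.65 p [ 0.6068 -0.0672  0.063 ] yaw 80.88 F [-0.53  0.12  0.75] M [-0.005 -0.067  0.007] op 0.0002
mixer TCP x,y mm -3.33 -75.57 nose y(gripped) -0.7 F lane 0.03 F cross -0.55
```

View pics/w11.png

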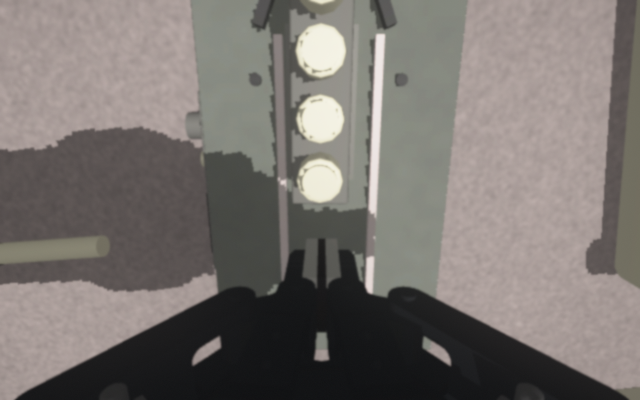

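Emit:
step_arm(
  targets=[
    {"hand": 0, "tx": 0.019, "ty": 0.0987, "tz": 0, "turn": 0},
    {"hand": 0, "tx": 0.0158, "ty": 0.0987, "tz": 0, "turn": 0},
    {"hand": 0, "tx": 0.0064, "ty": 0.0395, "tz": 0, "turn": 0},
    {"hand": 0, "tx": 0.0064, "ty": 0.0395, "tz": 0, "turn": 0},
    {"hand": 0, "tx": 0.0064, "ty": 0.0395, "tz": 0, "turn": 0},
  ],
)

```text
time: 12.2
position: [0.6103, -0.0513, 0.064]
orientation: [0.761, 0.649, 0.0, 0.0]
ft_force: [-0.4, 0.1, 0.3]
opening: 0.0001
```

```bash
python3 -c "
from h import *
mix()"
```

```text
t 12.2 p [ 0.6103 -0.0513  0.064 ] yaw 80.88 F [-0.36  0.11  0.26] M [-0.04   0.04  -0.004] op 0.0001
mixer TCP x,y mm -2.42 -59.34 nose y(gripped) 15.6 F lane 0.05 F cross -0.37
```

Emit:
step_arm(
  targets=[
    {"hand": 0, "tx": 0.0064, "ty": 0.0395, "tz": 0, "turn": 0},
    {"hand": 0, "tx": 0.0064, "ty": 0.0395, "tz": 0, "turn": 0},
    {"hand": 0, "tx": 0.0064, "ty": 0.0395, "tz": 0, "turn": 0},
    {"hand": 0, "tx": 0, "ty": 0, "tz": 0, "turn": 0},
    {"hand": 0, "tx": 0, "ty": 0, "tz": 0, "turn": 0},
  ],
)

```text
time: 12.7
position: [0.6112, -0.0455, 0.0638]
orientation: [0.761, 0.649, 0.0, -0.0]
ft_force: [-0.1, -0.6, 0.4]
opening: -0.0002
```

```bash
python3 -c "
from h import *
mix()"
```

```text
t 12.7 p [ 0.6112 -0.0455  0.0638] yaw 80.87 F [-0.05 -0.61  0.45] M [-0.06  -0.01   0.055] op -0.0002
mixer TCP x,y mm -2.42 -53.51 nose y(gripped) 21.4 F lane -0.61 F cross 0.04
```

Emit:
step_arm(
  targets=[
    {"hand": 0, "tx": 0.0064, "ty": 0.0395, "tz": 0, "turn": 0},
    {"hand": 0, "tx": 0.0064, "ty": 0.0395, "tz": 0, "turn": 0},
    {"hand": 0, "tx": 0.0064, "ty": 0.0395, "tz": 0, "turn": 0},
    {"hand": 0, "tx": 0.0064, "ty": 0.0395, "tz": 0, "turn": 0},
    {"hand": 0, "tx": 0, "ty": 0, "tz": 0, "turn": 0},
  ],
)

```text
time: 13.2
position: [0.6125, -0.0373, 0.0638]
orientation: [0.761, 0.649, 0.0, -0.0]
ft_force: [-0.0, -1.0, -0.2]
opening: -0.0001
```

```bash
python3 -c "
from h import *
mix();f=snap('wrist','w12')"
```

```text
t 13.2 p [ 0.6125 -0.0373  0.0638] yaw 80.88 F [-0.04 -1.01 -0.21] M [-0.12  -0.03   0.051] op -0.0001
mixer TCP x,y mm -2.47 -45.2 nose y(gripped) 29.7 F lane -1.0 F cross 0.13
```

View pics/w12.png

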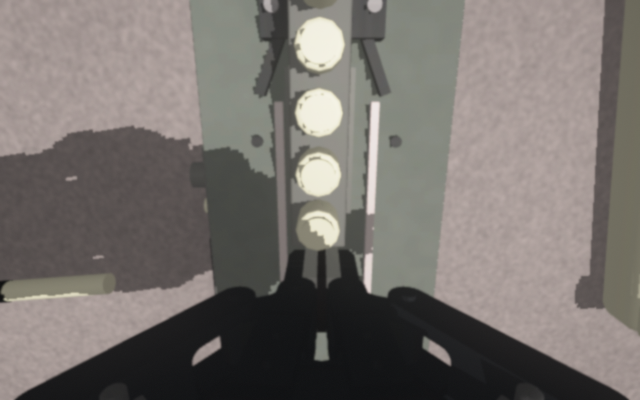

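```bash
cat >>h.py <<'E'
def caps(f):
    im=f["img"].astype(int)[0:260,280:360]; cs=sorted([(c+[280,0]).tolist() for a,c in cents(im.min(2)>150,300) ],key=lambda c:c[1])
    m=np.array([.1585,.9874]);x=np.array([.9874,-.1585])
    if cs:
        P=onz(f,cs,.121)[:,:2]-[.6221,.0069]; print(np.round(cs,0).tolist(),"caps mixer x",(P@x*1e3).round(1),"y",(P@m*1e3).round(1))
E
python3 -c "
from h import *
caps(pickle.load(open('pics/w11.pkl','rb')));caps(pickle.load(open('pics/w12.pkl','rb')))"
```

```text
[[321.0, 50.0], [321.0, 119.0], [320.0, 180.0]] caps mixer x [-3.6 -3.7 -3.9] y [  8.  -12.3 -32.5]
[[320.0, 43.0], [319.0, 112.0], [319.0, 175.0], [323.0, 226.0]] caps mixer x [-3.2 -3.5 -3.7 -2.1] y [ 40.3  20.   -0.4 -18.7]
```

Emit:
step_arm(
  targets=[
    {"hand": 0, "tx": 0.0064, "ty": 0.0395, "tz": 0, "turn": 0},
    {"hand": 0, "tx": 0.0064, "ty": 0.0395, "tz": 0, "turn": 0},
    {"hand": 0, "tx": 0.0064, "ty": 0.0395, "tz": 0, "turn": 0},
    {"hand": 0, "tx": 0.0064, "ty": 0.0395, "tz": 0, "turn": 0},
    {"hand": 0, "tx": 0, "ty": 0, "tz": 0, "turn": 0},
  ],
)

```text
time: 13.75
position: [0.6138, -0.0294, 0.0638]
orientation: [0.761, 0.649, 0.0, -0.0]
ft_force: [-0.2, 0.1, 0.3]
opening: -0.0001
```

```bash
python3 -c "
from h import *
mix()"
```

```text
t 13.75 p [ 0.6138 -0.0294  0.0638] yaw 80.89 F [-0.18  0.12  0.27] M [-0.051 -0.033 -0.007] op -0.0001
mixer TCP x,y mm -2.49 -37.19 nose y(gripped) 37.7 F lane 0.09 F cross -0.19
```

Emit:
step_arm(
  targets=[
    {"hand": 0, "tx": 0.0064, "ty": 0.0395, "tz": 0, "turn": 0},
    {"hand": 0, "tx": 0.0064, "ty": 0.0395, "tz": 0, "turn": 0},
    {"hand": 0, "tx": 0.0064, "ty": 0.0395, "tz": 0, "turn": 0},
    {"hand": 0, "tx": 0.0064, "ty": 0.0395, "tz": 0, "turn": 0},
    {"hand": 0, "tx": 0, "ty": 0, "tz": 0, "turn": 0},
  ],
)

```text
time: 14.25
position: [0.6152, -0.0222, 0.064]
orientation: [0.761, 0.648, -0.0, 0.001]
ft_force: [1.1, -6.3, 0.8]
opening: 0.0
```

```bash
python3 -c "
from h import *
mix()"
```

```text
t 14.25 p [ 0.6152 -0.0222  0.064 ] yaw 80.85 F [ 1.14 -6.33  0.78] M [-0.903 -0.06  -0.033] op 0.0
mixer TCP x,y mm -2.18 -29.84 nose y(gripped) 45.1 F lane -6.07 F cross 2.13
```

Emit:
step_arm(
  targets=[
    {"hand": 0, "tx": 0.0048, "ty": 0.03, "tz": 0, "turn": 0},
    {"hand": 0, "tx": 0.0048, "ty": 0.03, "tz": 0, "turn": 0},
    {"hand": 0, "tx": 0.0048, "ty": 0.03, "tz": 0, "turn": 0},
    {"hand": 0, "tx": 0.0048, "ty": 0.03, "tz": 0, "turn": 0},
    {"hand": 0, "tx": 0, "ty": 0, "tz": 0, "turn": 0},
  ],
)

```text
time: 14.75
position: [0.6162, -0.0163, 0.064]
orientation: [0.761, 0.648, -0.0, 0.0]
ft_force: [0.2, -5.6, 0.7]
opening: 0.0
```

```bash
python3 -c "
from h import *
mix();f=snap('wrist','w13');caps(f)"
```

```text
t 14.75 p [ 0.6162 -0.0163  0.064 ] yaw 80.84 F [ 0.18 -5.59  0.7 ] M [-0.95  -0.143 -0.023] op 0.0
mixer TCP x,y mm -2.16 -23.85 nose y(gripped) 51.1 F lane -5.49 F cross 1.07
[[318.0, 43.0], [318.0, 112.0], [318.0, 175.0], [323.0, 225.0]] caps mixer x [-3.4 -3.5 -3.6 -1.8] y [61.7 41.4 21.   2.8]
```

Emit:
step_arm(
  targets=[
    {"hand": 0, "tx": 0.0048, "ty": 0.03, "tz": 0, "turn": 0},
    {"hand": 0, "tx": 0.0048, "ty": 0.03, "tz": 0, "turn": 0},
    {"hand": 0, "tx": 0.0048, "ty": 0.03, "tz": 0, "turn": 0},
    {"hand": 0, "tx": 0, "ty": 0, "tz": 0, "turn": 0},
    {"hand": 0, "tx": 0, "ty": 0, "tz": 0, "turn": 0},
  ],
)

```text
time: 15.3
position: [0.6168, -0.0116, 0.0639]
orientation: [0.761, 0.649, 0.0, 0.0]
ft_force: [1.4, -4.5, 1.4]
opening: -0.0001
```

```bash
python3 -c "
from h import *
mix()"
```

```text
t 15.3 p [ 0.6168 -0.0116  0.0639] yaw 80.86 F [ 1.42 -4.53  1.4 ] M [-0.885 -0.203 -0.042] op -0.0001
mixer TCP x,y mm -2.27 -19.06 nose y(gripped) 55.8 F lane -4.24 F cross 2.12
```

Emit:
step_arm(
  targets=[
    {"hand": 0, "tx": 0.0032, "ty": 0.02, "tz": 0, "turn": 0},
    {"hand": 0, "tx": 0.0032, "ty": 0.02, "tz": 0, "turn": 0},
    {"hand": 0, "tx": 0.0032, "ty": 0.02, "tz": 0, "turn": 0},
    {"hand": 0, "tx": 0.0032, "ty": 0.02, "tz": 0, "turn": 0},
    {"hand": 0, "tx": 0, "ty": 0, "tz": 0, "turn": 0},
  ],
)

```text
time: 15.8
position: [0.6175, -0.0076, 0.0639]
orientation: [0.761, 0.648, -0.0, 0.0]
ft_force: [1.9, -4.7, 1.5]
opening: 0.0001
```

```bash
python3 -c "
from h import *
mix()"
```

```text
t 15.8 p [ 0.6175 -0.0076  0.0639] yaw 80.85 F [ 1.89 -4.71  1.51] M [-1.014 -0.165 -0.059] op 0.0001
mixer TCP x,y mm -2.28 -15.09 nose y(gripped) 59.8 F lane -4.35 F cross 2.62
```

Emit:
step_arm(
  targets=[
    {"hand": 0, "tx": 0.0032, "ty": 0.02, "tz": 0, "turn": 0},
    {"hand": 0, "tx": 0.0032, "ty": 0.02, "tz": 0, "turn": 0},
    {"hand": 0, "tx": 0, "ty": 0, "tz": 0, "turn": 0},
    {"hand": 0, "tx": 0, "ty": 0, "tz": 0, "turn": 0},
    {"hand": 0, "tx": 0, "ty": 0, "tz": 0, "turn": 0},
  ],
)

```text
time: 16.3
position: [0.6177, -0.0056, 0.0639]
orientation: [0.761, 0.649, -0.0, 0.0]
ft_force: [1.7, -5.2, 1.9]
opening: 0.0003
```

```bash
python3 -c "
from h import *
mix()"
```

```text
t 16.3 p [ 0.6177 -0.0056  0.0639] yaw 80.86 F [ 1.74 -5.21  1.89] M [-1.015 -0.207 -0.067] op 0.0003
mixer TCP x,y mm -2.32 -13.05 nose y(gripped) 61.8 F lane -4.87 F cross 2.55
```

Emit:
step_arm(
  targets=[
    {"hand": 0, "tx": 0.0032, "ty": 0.02, "tz": 0, "turn": 0},
    {"hand": 0, "tx": 0.0032, "ty": 0.02, "tz": 0, "turn": 0},
    {"hand": 0, "tx": 0, "ty": 0, "tz": 0, "turn": 0},
    {"hand": 0, "tx": 0, "ty": 0, "tz": 0, "turn": 0},
    {"hand": 0, "tx": 0, "ty": 0, "tz": 0, "turn": 0},
  ],
)

```text
time: 16.8
position: [0.6181, -0.0036, 0.0639]
orientation: [0.761, 0.648, 0.0, 0.0]
ft_force: [1.2, -4.9, 1.8]
opening: 0.0001
```

```bash
python3 -c "
from h import *
mix()"
```

```text
t 16.8 p [ 0.6181 -0.0036  0.0639] yaw 80.86 F [ 1.18 -4.94  1.77] M [-1.02  -0.242 -0.014] op 0.0001
mixer TCP x,y mm -2.29 -11.04 nose y(gripped) 63.9 F lane -4.69 F cross 1.95
```

Emit:
step_arm(
  targets=[
    {"hand": 0, "tx": 0.0032, "ty": 0.02, "tz": 0, "turn": 0},
    {"hand": 0, "tx": 0, "ty": 0, "tz": 0, "turn": 0},
    {"hand": 0, "tx": 0, "ty": 0, "tz": 0, "turn": 0},
    {"hand": 0, "tx": 0, "ty": 0, "tz": 0, "turn": 0},
    {"hand": 0, "tx": 0, "ty": 0, "tz": 0, "turn": 0},
  ],
)

```text
time: 17.3
position: [0.6182, -0.0026, 0.0639]
orientation: [0.761, 0.649, 0.0, 0.0]
ft_force: [1.1, -5.8, 0.9]
opening: 0.0001
```

```bash
python3 -c "
from h import *
mix();f=snap('wrist','w14');caps(f)"
```

```text
t 17.3 p [ 0.6182 -0.0026  0.0639] yaw 80.86 F [ 1.15 -5.79  0.93] M [-1.055 -0.204 -0.029] op 0.0001
mixer TCP x,y mm -2.3 -10.01 nose y(gripped) 64.9 F lane -5.53 F cross 2.05
[[318.0, 44.0], [319.0, 112.0], [318.0, 175.0], [323.0, 225.0]] caps mixer x [-3.5 -3.5 -3.7 -2. ] y [75.4 55.1 34.8 16.5]
```

Emit:
step_arm(
  targets=[
    {"hand": 0, "tx": 0.0032, "ty": 0.02, "tz": 0, "turn": 0},
    {"hand": 0, "tx": 0, "ty": 0, "tz": 0, "turn": 0},
    {"hand": 0, "tx": 0, "ty": 0, "tz": 0, "turn": 0},
    {"hand": 0, "tx": 0, "ty": 0, "tz": 0, "turn": 0},
    {"hand": 0, "tx": 0, "ty": 0, "tz": 0, "turn": 0},
  ],
)

```text
time: 17.85
position: [0.6184, -0.0016, 0.0639]
orientation: [0.761, 0.648, -0.0, 0.0]
ft_force: [0.4, -5.7, 1.6]
opening: 0.0004
```

```bash
python3 -c "
from h import *
mix()"
```

```text
t 17.85 p [ 0.6184 -0.0016  0.0639] yaw 80.86 F [ 0.4  -5.67  1.58] M [-0.957 -0.238 -0.03 ] op 0.0004
mixer TCP x,y mm -2.29 -9.01 nose y(gripped) 65.9 F lane -5.54 F cross 1.29
```

Emit:
step_arm(
  targets=[
    {"hand": 0, "tx": 0.0032, "ty": 0.02, "tz": 0, "turn": 0},
    {"hand": 0, "tx": 0, "ty": 0, "tz": 0, "turn": 0},
    {"hand": 0, "tx": 0, "ty": 0, "tz": 0, "turn": 0},
    {"hand": 0, "tx": 0, "ty": 0, "tz": 0, "turn": 0},
    {"hand": 0, "tx": 0, "ty": 0, "tz": 0, "turn": 0},
  ],
)

```text
time: 18.35
position: [0.6186, -0.0007, 0.0639]
orientation: [0.761, 0.648, 0.0, 0.0]
ft_force: [0.6, -4.9, 0.7]
opening: -0.0003
```

```bash
python3 -c "
from h import *
mix()"
```

```text
t 18.35 p [ 0.6186 -0.0007  0.0639] yaw 80.86 F [ 0.57 -4.91  0.68] M [-1.053 -0.215 -0.019] op -0.0003
mixer TCP x,y mm -2.28 -8.03 nose y(gripped) 66.9 F lane -4.75 F cross 1.34
```

Emit:
step_arm(
  targets=[
    {"hand": 0, "tx": 0.0032, "ty": 0.02, "tz": 0, "turn": 0},
    {"hand": 0, "tx": 0, "ty": 0, "tz": 0, "turn": 0},
    {"hand": 0, "tx": 0, "ty": 0, "tz": 0, "turn": 0},
    {"hand": 0, "tx": 0, "ty": 0, "tz": 0, "turn": 0},
    {"hand": 0, "tx": 0, "ty": 0, "tz": 0, "turn": 0},
  ],
)

```text
time: 18.85
position: [0.6187, 0.0004, 0.0639]
orientation: [0.761, 0.648, 0.0, 0.0]
ft_force: [0.6, -4.5, 0.8]
opening: -0.0001
```

```bash
python3 -c "
from h import *
mix()"
```

```text
t 18.85 p [6.187e-01 4.000e-04 6.390e-02] yaw 80.85 F [ 0.63 -4.53  0.81] M [-0.994 -0.257 -0.082] op -0.0001
mixer TCP x,y mm -2.28 -7.0 nose y(gripped) 67.9 F lane -4.38 F cross 1.34
```

Emit:
step_arm(
  targets=[
    {"hand": 0, "tx": 0.0032, "ty": 0.02, "tz": 0, "turn": 0},
    {"hand": 0, "tx": 0, "ty": 0, "tz": 0, "turn": 0},
    {"hand": 0, "tx": 0, "ty": 0, "tz": 0, "turn": 0},
    {"hand": 0, "tx": 0, "ty": 0, "tz": 0, "turn": 0},
    {"hand": 0, "tx": 0, "ty": 0, "tz": 0, "turn": 0},
  ],
)

```text
time: 19.35
position: [0.6189, 0.0014, 0.0639]
orientation: [0.761, 0.648, 0.0, 0.0]
ft_force: [-0.1, -4.9, 1.8]
opening: 0.0001
```

```bash
python3 -c "
from h import *
mix()"
```

```text
t 19.35 p [0.6189 0.0014 0.0639] yaw 80.86 F [-0.1  -4.94  1.77] M [-0.961 -0.226 -0.016] op 0.0001
mixer TCP x,y mm -2.29 -5.92 nose y(gripped) 69.0 F lane -4.89 F cross 0.69
```

Emit:
step_arm(
  targets=[
    {"hand": 0, "tx": 0.0032, "ty": 0.02, "tz": 0, "turn": 0},
    {"hand": 0, "tx": 0, "ty": 0, "tz": 0, "turn": 0},
    {"hand": 0, "tx": 0, "ty": 0, "tz": 0, "turn": 0},
    {"hand": 0, "tx": 0, "ty": 0, "tz": 0, "turn": 0},
    {"hand": 0, "tx": 0, "ty": 0, "tz": 0, "turn": 0},
  ],
)

```text
time: 19.85
position: [0.619, 0.0026, 0.0639]
orientation: [0.761, 0.649, 0.0, 0.0]
ft_force: [1.3, -4.5, 1.1]
opening: 0.0
```

```bash
python3 -c "
from h import *
mix();f=snap('wrist','w15');caps(f);f=snap('top','t15');cv2.imwrite('pics/c15.png',cv2.resize(f['img'][110:200,235:345,::-1],None,fx=6,fy=6,interpolation=cv2.INTER_CUBIC))"
```

```text
t 19.85 p [0.619  0.0026 0.0639] yaw 80.86 F [ 1.27 -4.55  1.09] M [-0.972 -0.326 -0.04 ] op 0.0
mixer TCP x,y mm -2.34 -4.77 nose y(gripped) 70.1 F lane -4.29 F cross 1.97
[[318.0, 43.0], [318.0, 112.0], [318.0, 175.0], [323.0, 226.0]] caps mixer x [-3.6 -3.7 -3.7 -2.1] y [80.7 60.4 40.  21.6]
```

View pics/c15.png

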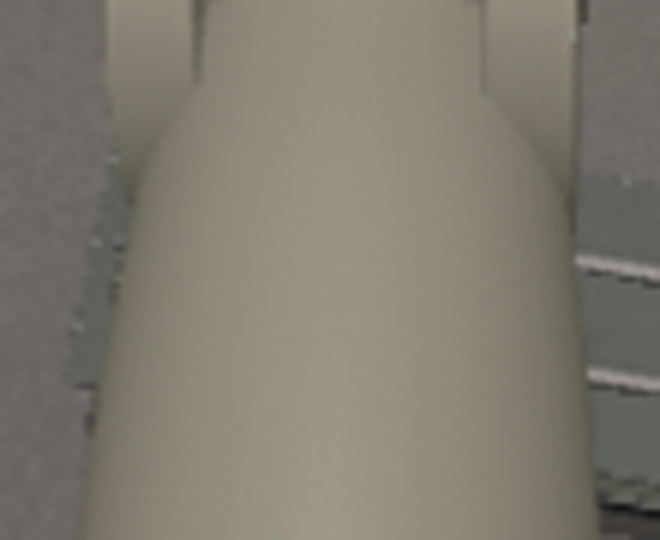

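View pics/w15.png

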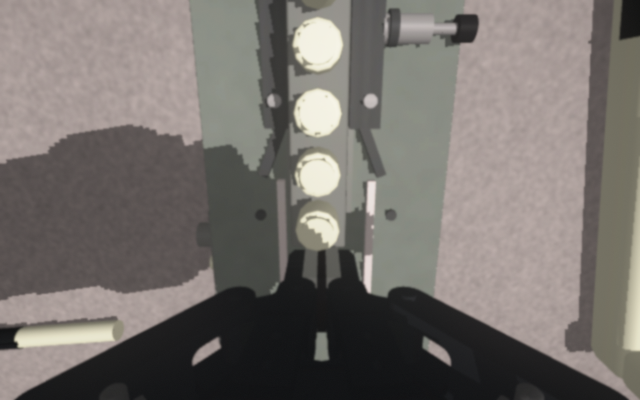

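The top view is blocked by the arm. The wrist view shows the latch at (400,27) with its knob at (465,27), and the rack straight between the rails. I'll measure the latch's position to predict home.

```bash
python3 - <<'E'
from h import *
m=np.array([.1585,.9874]);x=np.array([.9874,-.1585])
for n,pts in (("w15",[(393,27),(415,27),(466,28),(274,101),(371,100),(320,128)]),("w9",[(365,58),(404,58),(290,103),(350,103)]),("w8",[(200+575/3,115/3),(200+640/3,118/3),(200+228/3,327/3),(200+509/3,327/3)])):
    f=pickle.load(open(f"pics/{n}.pkl","rb"))
    for p in pts:
        for z in (.06,.067):
            P=onz(f,[p],z)[0][:2]-[.6221,.0069];print(n,p,z,(P@x*1e3).round(1),(P@m*1e3).round(1))
E
```

```text
w15 (393, 27) 0.06 30.5 95.6
w15 (393, 27) 0.067 29.1 94.4
w15 (415, 27) 0.06 40.6 95.6
w15 (415, 27) 0.067 38.8 94.4
w15 (466, 28) 0.06 64.1 95.1
w15 (466, 28) 0.067 61.4 93.9
w15 (274, 101) 0.06 -25.6 62.9
w15 (274, 101) 0.067 -24.7 63.0
w15 (371, 100) 0.06 21.6 63.3
w15 (371, 100) 0.067 20.6 63.4
w15 (320, 128) 0.06 -3.2 49.9
w15 (320, 128) 0.067 -3.2 50.6
w9 (365, 58) 0.06 30.8 95.1
w9 (365, 58) 0.067 29.9 94.4
w9 (404, 58) 0.06 59.5 95.0
w9 (404, 58) 0.067 57.9 94.3
w9 (290, 103) 0.06 -25.4 63.2
w9 (290, 103) 0.067 -24.8 63.3
w9 (350, 103) 0.06 20.4 63.1
w9 (350, 103) 0.067 19.8 63.2
w8 (391.66666666666663, 38.333333333333336) 0.06 30.7 95.4
w8 (391.66666666666663, 38.333333333333336) 0.067 29.4 94.4
w8 (413.33333333333337, 39.333333333333336) 0.06 41.1 95.0
w8 (413.33333333333337, 39.333333333333336) 0.067 39.3 94.0
w8 (276.0, 109.0) 0.06 -25.7 62.9
w8 (276.0, 109.0) 0.067 -24.9 63.1
w8 (369.66666666666663, 109.0) 0.06 21.4 62.8
w8 (369.66666666666663, 109.0) 0.067 20.5 63.0
```

Knob now at mixer x ≈ 62, against about 58.5 when free, so the latch is riding on the flank. The latch's y of about 95 suggests home at nose y ≈ 130–134. I'll continue by feel.

Emit:
step_arm(
  targets=[
    {"hand": 0, "tx": 0.0032, "ty": 0.02, "tz": 0, "turn": 0},
    {"hand": 0, "tx": 0, "ty": 0, "tz": 0, "turn": 0},
    {"hand": 0, "tx": 0, "ty": 0, "tz": 0, "turn": 0},
    {"hand": 0, "tx": 0, "ty": 0, "tz": 0, "turn": 0},
    {"hand": 0, "tx": 0, "ty": 0, "tz": 0, "turn": 0},
  ],
)

```text
time: 20.45
position: [0.6191, 0.0029, 0.0639]
orientation: [0.761, 0.648, -0.0, 0.0]
ft_force: [1.2, -7.8, 2.9]
opening: 0.0001
```

```bash
python3 -c "
from h import *
mix()"
```

```text
t 20.45 p [0.6191 0.0029 0.0639] yaw 80.84 F [ 1.18 -7.84  2.86] M [-1.522 -0.155 -0.012] op 0.0001
mixer TCP x,y mm -2.36 -4.43 nose y(gripped) 70.5 F lane -7.55 F cross 2.41
```

Emit:
step_arm(
  targets=[
    {"hand": 0, "tx": 0.0032, "ty": 0.02, "tz": 0, "turn": 0},
    {"hand": 0, "tx": 0, "ty": 0, "tz": 0, "turn": 0},
    {"hand": 0, "tx": 0, "ty": 0, "tz": 0, "turn": 0},
    {"hand": 0, "tx": 0, "ty": 0, "tz": 0, "turn": 0},
    {"hand": 0, "tx": 0, "ty": 0, "tz": 0, "turn": 0},
  ],
)

```text
time: 20.95
position: [0.6192, 0.0034, 0.064]
orientation: [0.761, 0.648, -0.001, 0.001]
ft_force: [1.1, -10.0, 3.3]
opening: 0.0
```

```bash
python3 -c "
from h import *
mix()"
```

```text
t 20.95 p [0.6192 0.0034 0.064 ] yaw 80.81 F [  1.13 -10.03   3.33] M [-2.056 -0.046 -0.035] op 0.0
mixer TCP x,y mm -2.34 -3.94 nose y(gripped) 71.0 F lane -9.72 F cross 2.7
```

The rack meets the buffer at TCP y ≈ -4.4 mm, so home should be about 3.7 mm further. I'll go on in 1 mm commands.

Emit:
step_arm(
  targets=[
    {"hand": 0, "tx": 0.0032, "ty": 0.02, "tz": 0, "turn": 0},
    {"hand": 0, "tx": 0, "ty": 0, "tz": 0, "turn": 0},
    {"hand": 0, "tx": 0, "ty": 0, "tz": 0, "turn": 0},
    {"hand": 0, "tx": 0, "ty": 0, "tz": 0, "turn": 0},
    {"hand": 0, "tx": 0, "ty": 0, "tz": 0, "turn": 0},
  ],
)

```text
time: 21.45
position: [0.6193, 0.004, 0.0641]
orientation: [0.762, 0.648, -0.001, 0.001]
ft_force: [0.6, -11.6, 4.3]
opening: -0.0001
```

```bash
python3 -c "
from h import *
mix()"
```

```text
t 21.45 p [0.6193 0.004  0.0641] yaw 80.8 F [  0.57 -11.63   4.3 ] M [-2.441 -0.027 -0.05 ] op -0.0001
mixer TCP x,y mm -2.28 -3.32 nose y(gripped) 71.6 F lane -11.39 F cross 2.41
```

Emit:
step_arm(
  targets=[
    {"hand": 0, "tx": 0.0032, "ty": 0.02, "tz": 0, "turn": 0},
    {"hand": 0, "tx": 0, "ty": 0, "tz": 0, "turn": 0},
    {"hand": 0, "tx": 0, "ty": 0, "tz": 0, "turn": 0},
    {"hand": 0, "tx": 0, "ty": 0, "tz": 0, "turn": 0},
    {"hand": 0, "tx": 0, "ty": 0, "tz": 0, "turn": 0},
  ],
)

```text
time: 21.95
position: [0.6194, 0.0046, 0.0641]
orientation: [0.762, 0.648, -0.001, 0.001]
ft_force: [-1.2, -13.6, 4.7]
opening: -0.0
```

```bash
python3 -c "
from h import *
mix()"
```

```text
t 21.95 p [0.6194 0.0046 0.0641] yaw 80.78 F [ -1.21 -13.59   4.68] M [-2.757  0.029 -0.096] op -0.0
mixer TCP x,y mm -2.29 -2.65 nose y(gripped) 72.2 F lane -13.61 F cross 0.96
```

Emit:
step_arm(
  targets=[
    {"hand": 0, "tx": 0.0032, "ty": 0.02, "tz": 0, "turn": 0},
    {"hand": 0, "tx": 0, "ty": 0, "tz": 0, "turn": 0},
    {"hand": 0, "tx": 0, "ty": 0, "tz": 0, "turn": 0},
    {"hand": 0, "tx": 0, "ty": 0, "tz": 0, "turn": 0},
    {"hand": 0, "tx": 0, "ty": 0, "tz": 0, "turn": 0},
  ],
)

```text
time: 22.45
position: [0.6196, 0.0053, 0.0643]
orientation: [0.762, 0.648, -0.001, 0.002]
ft_force: [-0.8, -15.2, 4.7]
opening: 0.0001
```

```bash
python3 -c "
from h import *
mix()"
```

```text
t 22.45 p [0.6196 0.0053 0.0643] yaw 80.77 F [ -0.84 -15.24   4.67] M [-3.056  0.182 -0.005] op 0.0001
mixer TCP x,y mm -2.23 -2.0 nose y(gripped) 72.9 F lane -15.19 F cross 1.59
```

Emit:
step_arm(
  targets=[
    {"hand": 0, "tx": 0.0024, "ty": 0.015, "tz": 0, "turn": 0},
    {"hand": 0, "tx": 0, "ty": 0, "tz": 0, "turn": 0},
    {"hand": 0, "tx": 0, "ty": 0, "tz": 0, "turn": 0},
    {"hand": 0, "tx": 0, "ty": 0, "tz": 0, "turn": 0},
    {"hand": 0, "tx": 0, "ty": 0, "tz": 0, "turn": 0},
  ],
)

```text
time: 22.95
position: [0.6197, 0.0058, 0.0643]
orientation: [0.762, 0.648, -0.001, 0.002]
ft_force: [-1.4, -17.2, 4.4]
opening: 0.0003
```

```bash
cat >>h.py <<'E'
def knob(f):
    # dark knob: darkest blob right of the rail
    im=f["img"].astype(int)[0:70,400:500]; 
    c=cents(im.max(2)<60,30)
    m=np.array([.1585,.9874]);x=np.array([.9874,-.1585])
    for a,p in c:
        P=onz(f,[p+[400,0]],.064)[0][:2]-[.6221,.0069]; print("knob",a,(p+[400,0]).round(1),(P@x*1e3).round(1),(P@m*1e3).round(1))
E
python3 -c "
from h import *
mix();f=snap('wrist','w16');caps(f);knob(f);knob(pickle.load(open('pics/w15.pkl','rb')));knob(pickle.load(open('pics/w9.pkl','rb')))"
```

```text
t 22.95 p [0.6197 0.0058 0.0643] yaw 80.76 F [ -1.35 -17.18   4.4 ] M [-3.398  0.223 -0.046] op 0.0003
mixer TCP x,y mm -2.21 -1.5 nose y(gripped) 73.4 F lane -17.18 F cross 1.39
[[317.0, 44.0], [318.0, 113.0], [318.0, 175.0], [324.0, 226.0]] caps mixer x [-3.6 -3.5 -3.5 -1.7] y [84.  63.6 43.3 25.1]
knob 535 [462.8  35.7] 61.8 94.4
knob 559 [464.8  28.3] 62.0 94.3
knob 151 [404.3  58.1] 58.9 94.5
```

Emit:
step_arm(
  targets=[
    {"hand": 0, "tx": 0.0022, "ty": 0.014, "tz": 0, "turn": 0},
    {"hand": 0, "tx": 0, "ty": 0, "tz": 0, "turn": 0},
    {"hand": 0, "tx": 0, "ty": 0, "tz": 0, "turn": 0},
    {"hand": 0, "tx": 0, "ty": 0, "tz": 0, "turn": 0},
    {"hand": 0, "tx": 0, "ty": 0, "tz": 0, "turn": 0},
  ],
)

```text
time: 23.5
position: [0.6198, 0.0062, 0.0643]
orientation: [0.762, 0.648, -0.002, 0.002]
ft_force: [-1.4, -18.1, 5.3]
opening: -0.0002
```

```bash
python3 -c "
from h import *
mix();f=snap('wrist','w17');caps(f);knob(f)"
```

```text
t 23.5 p [0.6198 0.0062 0.0643] yaw 80.75 F [ -1.35 -18.15   5.33] M [-3.579  0.269  0.024] op -0.0002
mixer TCP x,y mm -2.21 -1.07 nose y(gripped) 73.8 F lane -18.13 F cross 1.54
[[318.0, 44.0], [318.0, 113.0], [318.0, 175.0], [324.0, 226.0]] caps mixer x [-3.5 -3.3 -3.6 -1.7] y [84.4 64.2 43.8 25.5]
knob 535 [462.5  36.7] 61.7 94.4
```

Emit:
step_arm(
  targets=[
    {"hand": 0, "tx": 0.0016, "ty": 0.01, "tz": 0, "turn": 0},
    {"hand": 0, "tx": 0, "ty": 0, "tz": 0, "turn": 0},
    {"hand": 0, "tx": 0, "ty": 0, "tz": 0, "turn": 0},
    {"hand": 0, "tx": 0, "ty": 0, "tz": 0, "turn": 0},
    {"hand": 0, "tx": 0, "ty": 0, "tz": 0, "turn": 0},
  ],
)

```text
time: 24.05
position: [0.6198, 0.0065, 0.0644]
orientation: [0.762, 0.648, -0.002, 0.002]
ft_force: [-2.3, -18.7, 6.1]
opening: -0.0002
```

```bash
python3 -c "
from h import *
mix();f=snap('wrist','w18');caps(f);knob(f)"
```

```text
t 24.05 p [0.6198 0.0065 0.0644] yaw 80.74 F [ -2.26 -18.67   6.12] M [-3.759  0.289  0.018] op -0.0002
mixer TCP x,y mm -2.16 -0.77 nose y(gripped) 74.1 F lane -18.79 F cross 0.73
[[318.0, 44.0], [318.0, 113.0], [318.0, 175.0], [324.0, 226.0]] caps mixer x [-3.4 -3.4 -3.7 -1.5] y [84.8 64.5 44.1 25.7]
knob 531 [461.9  37.7] 61.5 94.3
```

Emit:
step_arm(
  targets=[
    {"hand": 0, "tx": 0.0016, "ty": 0.01, "tz": 0, "turn": 0},
    {"hand": 0, "tx": 0, "ty": 0, "tz": 0, "turn": 0},
    {"hand": 0, "tx": 0, "ty": 0, "tz": 0, "turn": 0},
    {"hand": 0, "tx": 0, "ty": 0, "tz": 0, "turn": 0},
    {"hand": 0, "tx": 0, "ty": 0, "tz": 0, "turn": 0},
  ],
)

```text
time: 24.6
position: [0.6199, 0.0073, 0.0643]
orientation: [0.762, 0.648, -0.001, 0.002]
ft_force: [-0.6, -18.3, 5.7]
opening: 0.0005
```

```bash
python3 -c "
from h import *
mix();f=snap('wrist','w19');caps(f);knob(f)"
```

```text
t 24.6 p [0.6199 0.0073 0.0643] yaw 80.75 F [ -0.57 -18.26   5.7 ] M [-3.423  0.252 -0.064] op 0.0005
mixer TCP x,y mm -2.19 0.05 nose y(gripped) 75.0 F lane -18.12 F cross 2.33
[[318.0, 44.0], [318.0, 113.0], [318.0, 175.0], [323.0, 226.0]] caps mixer x [-3.4 -3.4 -3.7 -1.9] y [85.7 65.3 44.9 26.6]
knob 524 [454.2  39.7] 58.1 94.3
```

The latch dropped: the knob went from x = 61.5 to 58.1 (58.9 when free), the rack jumped forward 0.8 mm and the force fell. I stop pushing and back off.

Emit:
step_arm(
  targets=[
    {"hand": 0, "tx": -0.0064, "ty": -0.0395, "tz": 0, "turn": 0},
    {"hand": 0, "tx": -0.0064, "ty": -0.0395, "tz": 0, "turn": 0},
    {"hand": 0, "tx": -0.0127, "ty": -0.079, "tz": 0, "turn": 0},
    {"hand": 0, "tx": -0.0127, "ty": -0.079, "tz": 0, "turn": 0},
    {"hand": 0, "tx": -0.0158, "ty": -0.0987, "tz": 0, "turn": 0},
  ],
)

```text
time: 25.15
position: [0.6172, -0.0066, 0.0636]
orientation: [0.761, 0.649, -0.0, -0.0]
ft_force: [-0.1, -0.3, -0.6]
opening: -0.0003
```

Emit:
step_arm(
  targets=[
    {"hand": 0, "tx": -0.0317, "ty": -0.1975, "tz": 0, "turn": 0},
    {"hand": 0, "tx": -0.0317, "ty": -0.1975, "tz": 0, "turn": 0},
    {"hand": 0, "tx": 0, "ty": 0, "tz": 0.4, "turn": 0},
    {"hand": 0, "tx": 0, "ty": 0, "tz": 0.5, "turn": 0},
    {"hand": 0, "tx": 0, "ty": 0, "tz": 0.5, "turn": 0},
  ],
)

```text
time: 25.65
position: [0.6138, -0.0274, 0.1344]
orientation: [0.761, 0.648, -0.0, -0.0]
ft_force: [0.5, -0.6, 0.4]
opening: -0.0006
```

```bash
python3 -c "
from h import *
mix();f=snap('wrist','w20')"
```

```text
t 25.65 p [ 0.6138 -0.0274  0.1344] yaw 80.83 F [ 0.45 -0.59  0.36] M [ 0.016 -0.046  0.038] op -0.0006
mixer TCP x,y mm -2.73 -35.15 nose y(gripped) 39.7 F lane -0.51 F cross 0.54
```

Emit:
step_arm(
  targets=[
    {"hand": 0, "tx": 0.16, "ty": 0.49, "tz": 0.3, "turn": 0},
    {"hand": 0, "tx": 0, "ty": 0.49, "tz": 0.3, "turn": 0},
    {"hand": 0, "tx": 0, "ty": 0.49, "tz": 0, "turn": 0},
    {"hand": 0, "tx": 0, "ty": 0, "tz": 0, "turn": 0},
    {"hand": 0, "tx": 0, "ty": 0, "tz": 0, "turn": 0},
  ],
)

```text
time: 26.2
position: [0.6222, 0.0467, 0.1635]
orientation: [0.761, 0.649, -0.0, -0.0]
ft_force: [-0.3, -0.9, -0.9]
opening: -0.0001
```

```bash
python3 -c "
from h import *
mix();f=snap('wrist','w21');snap('scene','s21');cv2.imwrite('pics/c21.png',cv2.resize(f['img'][0:240,200:440,::-1],None,fx=2.4,fy=2.4,interpolation=cv2.INTER_CUBIC))"
```

```text
t 26.2 p [0.6222 0.0467 0.1635] yaw 80.9 F [-0.34 -0.86 -0.94] M [-0.072  0.023  0.023] op -0.0001
mixer TCP x,y mm -6.26 39.33 nose y(gripped) 114.2 F lane -0.9 F cross -0.2
```

View pics/c21.png

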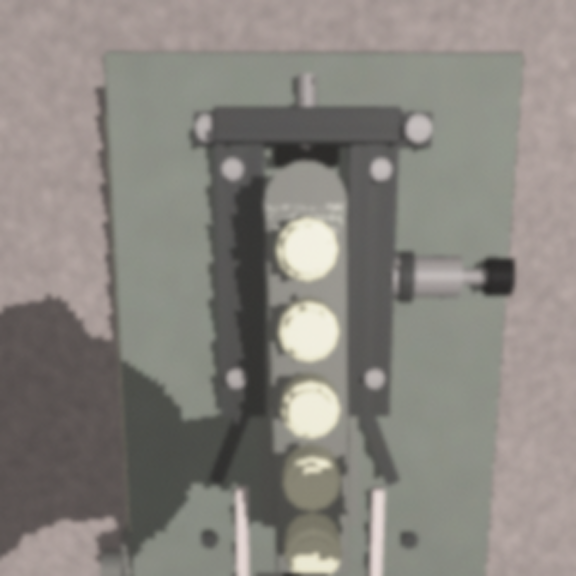

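View pics/s21.png

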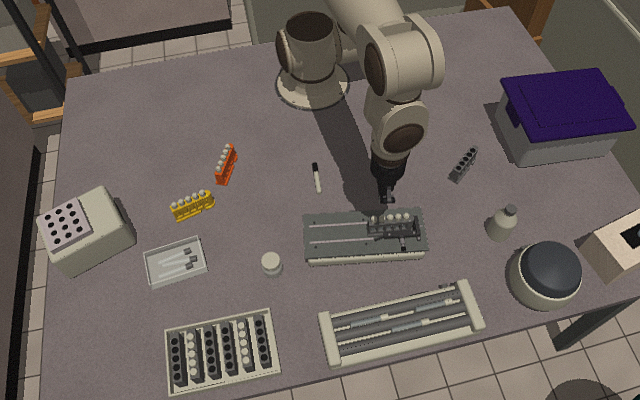

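The rack sits under the lips with its nose at the buffer (crop 305,160), all five caps are on, and the bystanders look unmoved. Last numeric check: has the rack stayed home after release?

```bash
python3 - <<'E'
from h import *
f=pickle.load(open("pics/w21.pkl","rb"));caps(f)
m=np.array([.1585,.9874]);x=np.array([.9874,-.1585])
im=f["img"].astype(int)[90:135,395:420]
for a,p in cents(im.max(2)<60,20):
    P=onz(f,[p+[395,90]],.064)[0][:2]-[.6221,.0069];print("knob",a,p+[395,90],P@x*1e3,P@m*1e3)
mix()
# bystanders: difference of scene views away from the arm/mixer
a=cv2.imread("pics/scene0.png").astype(int);b=cv2.imread("pics/s21.png").astype(int)
d=(abs(a-b).max(2)>40)
for A,p in cents(d,25):print(A,p.round())
E
```

```text
[[329.0, 100.0], [329.0, 138.0], [330.0, 171.0]] caps mixer x [-1.8 -1.8 -1.1] y [107.2  84.6  64.2]
knob 132 [407.27272727 114.82575758] 59.085044612148515 95.20819615358666
t 26.3 p [0.6221 0.0461 0.1635] yaw 80.83 F [-0.67 -0.38 -0.73] M [0.052 0.028 0.008] op 0.0
mixer TCP x,y mm -6.22 38.67 nose y(gripped) 113.6 F lane -0.48 F cross -0.6
69 [120.  10.]
4982 [387.  46.]
26 [73.  7.]
103 [77. 25.]
448 [321.  25.]
29 [340.  28.]
53 [108.  30.]
116 [285.  44.]
31 [352.  37.]
2200 [121.  68.]
32 [277.  42.]
3975 [207.  97.]
472 [329.  68.]
114 [286.  82.]
343 [404. 100.]
5521 [367. 161.]
300 [257. 202.]
155 [397. 218.]
```

```bash
python3 -c "
from plant import hand_in
print(hand_in())"
```

```text
the job is handed in; nothing more can be done
None
```

The rack is latched in the mixer and the job is handed in; no verdict was reported. I set the grey capped rack down in the bay, slid it nose-first under the lips while gripped, and let go. I then pushed its tail with shut fingers until the latch dropped.

**Forces and time:** The highest push force I read was about 19 N, against the 25 N limit. Force was only read at the end of each 0.5 s move, so a short peak between readings would not show. The last reading before hand-in was at 26.3 s.

**Last checks:**
- **Latch:** the knob stands at 59.1 mm; it was 58.9 mm when free and about 62 mm while sliding past. The bolt is therefore in the notch.
- **Rack:** it stands upright with its nose tip at about y = 130 mm and all five caps on.
- **Bystanders:** comparing the scene pictures before and after showed changes only around the arm and its shadow, the mixer and the rack's old place.
- **Robot:** the arm is clear and touching nothing.

**Did not agree:**
- **Block position:** the front edges of the lips looked about 3.5 mm nearer than drawn, but by feel home came out near the drawing value. Across the lane, the block sits about 2.3 mm to -x.
- **Rack after release:** it measured about 1 mm further back. I take this as the buffer pushing it back against the latch plus camera error, but I did not pull on the rack to test the latch.

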